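# Load the fossil dryer and start it

## Task

Dry this lot of washed fossils: take the lid off the dryer's steel drum and lay it aside, pour the ones in the blue cup and slide the ones on the aluminium pan into the drum, picking up and adding any that fall beside it, then put the lid back squarely on the drum, and only then turn the timer knob clockwise until it clicks over to on. Leave the empty cup standing and the pan lying flat on the black mat, and do not disturb the lens, jar and ammonite.

Things in the scene. Friction and masses are not known exactly. Their poses are not given: they have to be found in the camera images.
- dryer: bench specimen dryer, heavy and fixed: white housing 330 mm long (its x) by 220 mm wide. Origin at the centre of its footprint on the bench; +x points from the control deck (towards the robot) to the drum. Deck top 50 mm above the bench, housing under the drum 70 mm; the steel drum stands on it, its rim 130 mm above the bench.
- basket (a point): centre of the mesh floor of the dryer's drum, an open round steel basket: inside radius 95 mm, outside radius 100 mm, floor 70 mm above the bench, rim 60 mm above this floor. It lies at x = +55 mm of the dryer's frame; axes like the dryer's, z up.
- timer_grip (a point): point to grip on the timer knob, on its vertical axis, 87 mm above the bench, at x = -115 mm of the dryer's frame. Black knob: a skirt of 44 mm diameter with an upright grip bar 42 mm long, 14 mm wide, 32 mm tall; this point is 7 mm below the bar's top. The frame turns with the knob: the bar lies along its x, fingers close along its y. At off the bar lies along the dryer's x.
- timer (a joint): timer knob, radians, 0 = off, grows clockwise seen from above. A sprung detent holds it at 0 and at 1.06 (on, about 60 degrees, the end stop): it resists with about 0.15 N m at first, is neutral near 0.53, then snaps over to 1.06 by itself. Turned less than half way it springs back to 0.
- lid: dryer lid, on the drum at the start, 0.15 to 0.29 kg: white disc, 208 mm diameter, 6 mm thick, with a grey spigot (172 mm diameter, 10 mm deep) below and a black knob in the middle on top. Origin at the centre of the spigot's underside, z up. The knob's grip is a 28 mm cylinder, 33 to 52 mm above the origin. Seated, the origin is 50 mm above the basket floor.
- mat: black foam mat fixed on the bench, 300 mm (its x) by 270 mm (its y), 3 mm thick; origin at the centre of its underside, x pointing away from the robot.
- pad: round cork pad fixed on the bench, 230 mm diameter, 5 mm thick, a place for the dryer's lid while the drum is open; origin at the centre of its underside
- cup: blue plastic cup, 0.09 to 0.14 kg: open cone 70 mm tall, outside radius 37 mm at the foot, 47 mm at the rim, wall 3 mm. Origin at the centre of its underside, z up; handle towards -x, pour over the rim at +x (47, 0, 70 mm). The handle is a flat upright blade 12 mm wide (y), 44 mm tall (z from 21 to 65 mm), reaching to x = -86 mm.
- cup_grip (a point): middle of the free part of the cup's handle, at (-69, 0, 45) mm of the cup's frame, axes as the cup's.
- pan: aluminium sorting pan, 0.13 to 0.21 kg: flat floor 120 mm (x) by 100 mm (y), 3 mm thick; walls 21 mm high at the back and sides, none at the +x end, where things slide off when it is tipped 45 to 60 degrees. Origin at the centre of the floor's underside, z up. Black handle: a bar along x, 14 mm wide (y), z from 16 to 40 mm, x from -60 to -145 mm.
- pan_grip (a point): point to grip on the pan's handle, at (-97, 0, 29) mm of the pan's frame, axes as the pan's.
- loupe: bystander: black hand lens lying on the mat, a cylinder of 28 mm diameter and 16 mm height; origin at the centre of its underside
- jar: bystander: amber jar with a white cap, 60 mm diameter, 85 mm tall; origin at the centre of its underside
- ammonite: bystander: brown ammonite in a paper tray 85 mm square and 20 mm high; origin at the centre of its underside
- fossil1: fossil shell, brown, plump and ribbed, egg-shaped, 23 mm long (its x) and 17 mm thick, 18 g; origin at its centre. Starts in the cup, side by side; 3 to 5 of fossil1 to fossil5 are present (None if absent).
- fossil2: fossil shell, brown, plump and ribbed, egg-shaped, 23 mm long (its x) and 17 mm thick, 18 g; origin at its centre. Starts in the cup, side by side; 3 to 5 of fossil1 to fossil5 are present (None if absent).
- fossil3: fossil shell, brown, plump and ribbed, egg-shaped, 23 mm long (its x) and 17 mm thick, 18 g; origin at its centre. Starts in the cup, side by side; 3 to 5 of fossil1 to fossil5 are present (None if absent).
- fossil4: fossil shell, brown, plump and ribbed, egg-shaped, 23 mm long (its x) and 17 mm thick, 18 g; origin at its centre. Starts in the cup, side by side; 3 to 5 of fossil1 to fossil5 are present (None if absent).
- fossil5: fossil shell, brown, plump and ribbed, egg-shaped, 23 mm long (its x) and 17 mm thick, 18 g; origin at its centre. Starts in the cup, side by side; 3 to 5 of fossil1 to fossil5 are present (None if absent).
- fossil6: fossil shell, brown, plump and ribbed, egg-shaped, 23 mm long (its x) and 17 mm thick, 18 g; origin at its centre. Starts on the pan; 2 to 4 of fossil6 to fossil9 are present (None if absent).
- fossil7: fossil shell, brown, plump and ribbed, egg-shaped, 23 mm long (its x) and 17 mm thick, 18 g; origin at its centre. Starts on the pan; 2 to 4 of fossil6 to fossil9 are present (None if absent).
- fossil8: fossil shell, brown, plump and ribbed, egg-shaped, 23 mm long (its x) and 17 mm thick, 18 g; origin at its centre. Starts on the pan; 2 to 4 of fossil6 to fossil9 are present (None if absent).
- fossil9: fossil shell, brown, plump and ribbed, egg-shaped, 23 mm long (its x) and 17 mm thick, 18 g; origin at its centre. Starts on the pan; 2 to 4 of fossil6 to fossil9 are present (None if absent).
Not all that is in view belongs to the job. Several things have the shape of the lid; the one meant has the colours described above.

How it is judged:
By the outcome, as a careful person would: the job done as asked, in the order asked, and still so for the second after the job is handed in, with the robot touching nothing.
Of fossil1, fossil2, fossil3, fossil4, fossil5 only 3 to 5 are there at a start; the rules pass over those that are not, and their reading is None.
Of fossil6, fossil7, fossil8, fossil9 only 2 to 4 are there at a start; the rules pass over those that are not, and their reading is None.
At some moment in a run one of cup, lid may be knocked a few centimetres aside while the robot is not near it.
It also fails if it takes over 184 s, if anything falls off the work surface, if the arm or the gripper's body presses on something with over 40 N, if the wrist force passes 120 N, or if a joint passes its speed limit or range.

## Robot

A 6-joint arm with a two-finger parallel gripper is mounted at the origin on the work surface. World frame = base frame: x ahead of the robot, y to its left, z up, the work surface at z = 0. Lengths are in m, angles in rad, forces in N, time in s.
With the tool pointing down it reaches from about 0.25 to 0.775 m from the base axis. Payload 4 kg.
Tool frame: the origin (TCP) lies midway between the tips of the shut fingers; the grasp point (between the pads) lies 19 mm behind it; z points along the fingers, y is the direction in which the jaws open and shut (so a half turn about z gives the same grasp; the last joint's range is limited). The gripper opens to 94 mm and grips with 3 to 60 N. Pads are 16 mm wide; open, the fingers measure 119 mm over their backs; the gripper's body (75 mm by 177 mm) begins 78 mm behind the grasp point.
Start: joints at [-1.453, 0.087, 1.371, -0, 1.684, -0.103], TCP at [0.12, -0.537, 0.206] pointing down, gripper open.
Joint ranges: [-3.1, 3.1], [-0.76, 2.03], [0.27, 2.55], [-1.08, 4.22], [0.17, 2.65], [-2.57, 2.57]. Speed limits (rad/s): [2.79, 2.79, 3.14, 3.14, 3.14, 3.14].

## Interface

Orientations are given as [roll, pitch, yaw] about the fixed x, y, z axes, in that order (R = Rz(yaw) Ry(pitch) Rx(roll)).
In Python, from bench import robot gives the robot as it stands.
- The arm moves only by the tool servo_tool, never from a script. Its argument "rows" is a list of rows, each a list of 2 entries, a list of its own where there are three numbers: the shift along the tool's x, y, z normalised to -1 to 1, where 1 is 0.08 m, then the turn about the tool's z normalised to -1 to 1, where 1 is pi/2 rad. A call has 1 to 12 rows; each row is the pose to reach, as a shift and turn from the pose commanded when the call began, along the tool's axes at that moment; what a row does not reach only later rows make up. A row lasts 1/12 s, in which the tool goes at most 41.7 mm and 7.16 degrees, less where a joint would pass 70% of its speed; a pose out of reach is approached as far as the arm can. A call with a number of a shift or a turn outside -1 to 1 is refused whole. A call with a gripper value outside its range is refused whole. "grip" is the closure, from -1 (fully open) to 1 (shut), set as the call begins (left out, the last holds). The fingers move at their own pace and stop on an object; the grip force is fixed at half the most. Time passes only in rows, so rows that repeat a pose let the fingers close. It gives the time, the measured TCP pose, the force and the opening at its end, in the units of the state.
- robot.get_obs(): the state, without advancing time (a new reading comes with each control period).
- robot.snapshot(name): name is "scene" or "top" or "wrist"; returns a dict with "pixels" (384x512x3 uint8, red, green, blue), "camera_matrix" (3x3 intrinsics, pixels), "world_from_camera" (4x4, takes a point from camera to world coordinates). Camera axes: x right, y down, z forward; pixel columns grow to the right and rows downward; lengths in m; the calibration is good to about 2 mm. A picture is of the moment at which its call begins. There is no depth.
- robot.close_job(): hands the job in, once; it reports no verdict.
The state is a dict: "time": time; "joint_positions": joint angles; "qvel": joint speeds; "joint_torque": joint torques, N m; "tool_pos": TCP position; "ee_rot": TCP orientation; "wrist_force": force on the tool from outside, world axes, zero at the start; "wrist_torque": the same for the moment, N m; "width": finger opening in m.
Only numpy, scipy, OpenCV 4.12 (cv2) and the standard library are available. Lean on these libraries where they do the work, as an engineer would, in place of code of your own. Each camera call takes 0.05 s, during which the arm holds its last target.

## Working session

There is one attempt and no reset: what is moved stays moved. The work goes in short steps, Python scripts to look and compute and a tool call to move; the robot and the scene stay as the last step left them, time stands still between calls to the robot, and variables do not carry over. Pictures are saved under pics/ and viewed, and the job is handed in when it is done.

Besides the shell and the picture viewer there is one more tool, called after ">>>" as name(argument=value, ...), one argument or row to a line, values as JSON. servo_tool: Moves the arm, as the interface text tells. Its arguments: {"type":"object","properties":{"rows":{"type":"array"},"grip":{"type":"number"}},"required":["rows"]}

```bash
ls; mkdir -p pics; cat > h.py <<'E'
import numpy as np, cv2, json
from bench import robot
def snap(n,f):
    s=robot.snapshot(n); cv2.imwrite('pics/'+f+'.png',cv2.cvtColor(s['pixels'],cv2.COLOR_RGB2BGR))
    np.savez('pics/'+f+'.npz',K=s['camera_matrix'],T=s['world_from_camera'],p=s['pixels']); return s
def load(f): 
    d=np.load('pics/'+f+'.npz'); return d['K'],d['T'],d['p']
def px2w(f,u,v,z):
    K,T,_=load(f); r=T[:3,:3]@np.linalg.solve(K,[u,v,1]); o=T[:3,3]; return o+r*(z-o[2])/r[2]
def w2px(f,p):
    K,T,_=load(f); c=np.linalg.inv(T)@np.r_[p,1]; q=K@c[:3]; return q[:2]/q[2]
E
python3 - <<'E'
from h import *
for n in ['scene','top','wrist']: snap(n,n+'0')
for n in ['scene0','top0','wrist0']:
    K,T,_=load(n); print(n,K.round(1).tolist(),T.round(3).tolist())
print(robot.get_obs())
E
```

```text
pics
scene0 [[413.6, 0.0, 250.8], [0.0, 413.6, 187.9], [0.0, 0.0, 1.0]] [[-0.692, 0.584, -0.424, 0.988], [0.722, 0.551, -0.419, 0.51], [-0.011, -0.596, -0.803, 1.125], [0.0, 0.0, 0.0, 1.0]]
top0 [[492.8, 0.0, 257.6], [0.0, 492.8, 193.8], [0.0, 0.0, 1.0]] [[0.004, -0.986, 0.167, 0.197], [-1.0, -0.006, -0.014, 0.009], [0.015, -0.167, -0.986, 1.711], [0.0, 0.0, 0.0, 1.0]]
wrist0 [[327.2, 0.0, 254.8], [0.0, 327.2, 185.6], [0.0, 0.0, 1.0]] [[0.22, -0.94, -0.259, 0.197], [-0.975, -0.213, -0.057, -0.519], [-0.001, 0.265, -0.964, 0.383], [0.0, 0.0, 0.0, 1.0]]
{'time': 0.15, 'joint_positions': array([-1.45312583e+00,  8.78015177e-02,  1.37186140e+00,  3.19267817e-06,
        1.68359566e+00, -1.03124270e-01]), 'qvel': array([-0.00049021, -0.0009441 , -0.00378707,  0.00151322,  0.00085737,
        0.00092079]), 'joint_torque': array([ 1.09885746e-03, -3.40643442e+01, -3.02793968e+01,  7.17584230e-02,
        3.04982078e-02, -1.05444192e-04]), 'tool_pos': array([ 0.12038864, -0.53624771,  0.20458733]), 'ee_rot': array([-3.13993590e+00, -1.74649556e-04,  2.20794984e-01]), 'wrist_force': array([-0.60802157, -1.41097946,  0.31684727]), 'wrist_torque': array([-0.02408014, -0.01657371,  0.01301991]), 'width': 0.09400427037818042}
```

The top view shows the dryer with the white lid at about (248,149), the timer knob at (246,202), the cork pad at (350,199), the cup at (140,180) and the pan at (181,191). Next I'll zoom in.

```bash
python3 - <<'E'
from h import *
p=cv2.imread('pics/top0.png')
c=p[105:245,110:290]; cv2.imwrite('pics/topc.png',cv2.resize(c,None,fx=4,fy=4,interpolation=cv2.INTER_CUBIC))
p=cv2.imread('pics/scene0.png')
c=p[170:370,160:410]; cv2.imwrite('pics/scc.png',cv2.resize(c,None,fx=3,fy=3,interpolation=cv2.INTER_CUBIC))
for n,u,v,z in [('lid disc',249,149,.136),('lidknob',248.5,146.5,.172),('timer',246,202,.094),('pad',350,199,.005),('cup',140,180,.073),('pan',181,191,.006),('dr c1',218,216,.05),('dr c2',278,217,.05),('dr c3',283,122,.07),('dr c4',219,121,.07)]:
    print(n,px2w('top0',u,v,z).round(3))
E
```

```text
lid disc [0.613 0.015 0.136]
lidknob [0.612 0.017 0.172]
timer [0.443 0.024 0.094]
pad [ 0.469 -0.341  0.005]
cup [0.519 0.383 0.073]
pan [0.494 0.253 0.006]
dr c1 [0.401 0.119 0.05 ]
dr c2 [ 0.399 -0.085  0.05 ]
dr c3 [ 0.728 -0.102  0.07 ]
dr c4 [0.729 0.12  0.07 ]
```

>>> servo_tool(
  rows=[
    [[0, 0, -0.7], 0.14],
    [[0, 0, -0.7], 0.14],
    [[0, 0, -0.7], 0.14],
  ],
  grip=-1,
)

```text
time: 0.4
tool_pos: [0.1206, -0.538, 0.2655]
ee_rot: [3.135, -0.001, -0.001]
wrist_force: [-0.3, 0.6, 0.8]
width: 0.0943
```

>>> servo_tool(
  rows=[
    [[0.4, -0.4, 0], 0],
    [[0.7, -0.7, 0], 0],
    [[1, -1, 0], 0],
    [[1, -1, 0], 0],
  ],
)

```text
time: 0.73
tool_pos: [0.2038, -0.4529, 0.261]
ee_rot: [-3.139, -0.002, 0.009]
wrist_force: [-0.4, -0.4, -0.3]
width: 0.0943
```

>>> servo_tool(
  rows=[
    [[0.5, -0.5, 0], 0],
    [[1, -1, 0], 0],
    [[1, -1, 0], 0],
  ],
)

```text
time: 0.98
tool_pos: [0.2813, -0.3748, 0.2603]
ee_rot: [-3.14, 0.0, 0.003]
wrist_force: [-0.2, 0.1, -0.7]
width: 0.0939
```

>>> servo_tool(
  rows=[
    [[0.5, -0.5, 0], 0],
    [[1, -1, 0], 0],
    [[1, -1, 0], 0],
  ],
)

```text
time: 1.23
tool_pos: [0.3615, -0.2944, 0.2604]
ee_rot: [-3.14, 0.0, 0.004]
wrist_force: [1.1, -1.0, -0.3]
width: 0.0942
```

>>> servo_tool(
  rows=[
    [[0.5, -0.5, 0], 0],
    [[1, -1, 0], 0],
    [[1, -1, 0], 0],
  ],
)

```text
time: 1.48
tool_pos: [0.4416, -0.2142, 0.2602]
ee_rot: [-3.14, 0.001, 0.005]
wrist_force: [0.8, -0.5, 0.1]
width: 0.0941
```

>>> servo_tool(
  rows=[
    [[0.5, -0.5, 0], 0],
    [[1, -1, 0], 0],
    [[1, -1, 0], 0],
  ],
)

```text
time: 1.73
tool_pos: [0.5216, -0.1341, 0.2599]
ee_rot: [-3.141, 0.001, 0.005]
wrist_force: [0.9, 0.5, 0.1]
width: 0.0938
```

>>> servo_tool(
  rows=[
    [[0.2, -0.5, 0], 0],
    [[0.2, -1, 0], 0],
    [[0.2, -1, 0], 0],
  ],
)

```text
time: 1.98
tool_pos: [0.5364, -0.05, 0.2599]
ee_rot: [-3.138, 0.002, 0.011]
wrist_force: [-0.7, -0.1, 0.8]
width: 0.094
```

>>> servo_tool(
  rows=[
    [[0, -0.5, 0], 0],
    [[0, -0.9, 0], 0],
    [[0, -0.9, 0], 0],
    [[0, -0.9, 0], 0],
    [[0, -0.9, 0], 0],
  ],
)

```text
time: 2.4
tool_pos: [0.5358, 0.0148, 0.2607]
ee_rot: [3.141, 0.001, 0.001]
wrist_force: [0.9, -0.3, -0.2]
width: 0.0938
```

```bash
python3 - <<'E'
from h import *
s=snap('wrist','w1'); K,T,_=load('w1'); print(T.round(3).tolist())
o=robot.get_obs(); print(o['tool_pos'],o['ee_rot'],o['time'])
E
```

```text
[[0.003, -0.964, -0.266, 0.614], [-1.0, -0.002, -0.002, 0.016], [0.002, 0.266, -0.964, 0.439], [0.0, 0.0, 0.0, 1.0]]
[0.53589604 0.0144362  0.2608206 ] [3.14082144e+00 9.23576093e-04 3.25779527e-04] 2.45
```

The lid knob is at (255,91), the timer at (247,231) and the cork's left edge at x of about 427. The pan and the deck are both clear in view.

```bash
python3 - <<'E'
from h import *
print(px2w('w1',255.5,91,.172).round(4), 'disc', px2w('w1',256,91,.136).round(4))
for n,u,v,z in [('timertop',247,231,.094),('timerbase',247,231,.062),('dkL',174,258,.05),('dkR',328,262,.05),('padL',427,210,.005)]: print(n,px2w('w1',u,v,z).round(4))
_,_,p=load('w1'); c=cv2.cvtColor(p[180:275,160:345],cv2.COLOR_RGB2BGR); cv2.imwrite('pics/w1c.png',cv2.resize(c,None,fx=4,fy=4,interpolation=cv2.INTER_CUBIC))
# cork seg
_,_,p=load('top0'); h=cv2.cvtColor(p,cv2.COLOR_RGB2HSV)
m=cv2.inRange(h,(10,90,90),(25,255,255))[160:236,310:390]
ys,xs=np.nonzero(m); print(xs.min()+310,xs.max()+310,ys.min()+160,ys.max()+160)
n,l,st,ce=cv2.connectedComponentsWithStats(m); i=1+st[1:,4].argmax(); c=ce[i]+[310,160]; print(st[i],c,px2w('top0',*c,.005))
E
```

```text
[0.6172 0.015  0.172 ] disc [0.6176 0.0144 0.136 ]
timertop [0.4649 0.0239 0.094 ]
timerbase [0.4511 0.0246 0.062 ]
dkL [0.4074 0.121  0.05  ]
dkR [ 0.402  -0.0819  0.05  ]
padL [ 0.4589 -0.2276  0.005 ]
318 383 168 232
[   8    8   66   65 3346] [350.12851166 199.87776449] [ 0.4660297 -0.3409127  0.005    ]
```

>>> servo_tool(
  rows=[
    [[0.5, 0, 0], 0],
    [[1, 0, 0.2], 0],
    [[1, 0, 0.5], 0],
    [[1, 0, 0.7], 0],
    [[1, 0, 0.7], 0],
  ],
)

```text
time: 2.87
tool_pos: [0.6143, 0.0139, 0.199]
ee_rot: [-3.141, 0.011, -0.001]
wrist_force: [0.3, -0.7, -1.4]
width: 0.094
```

>>> servo_tool(
  rows=[
    [[0.02, 0, 0.25], 0],
    [[0.02, 0, 0.5], 0],
    [[0.02, 0, 0.76], 0],
    [[0.02, 0, 0.76], 0],
    [[0.02, 0, 0.76], 0],
  ],
)

```text
time: 3.28
tool_pos: [0.617, 0.0147, 0.1448]
ee_rot: [3.141, 0.001, -0.0]
wrist_force: [-0.1, 0.7, 0.8]
width: 0.0937
```

>>> servo_tool(
  rows=[
    [[0, 0, 0], 0],
    [[0, 0, 0], 0],
    [[0, 0, 0], 0],
    [[0, 0, 0], 0],
    [[0, 0, 0], 0],
    [[0, 0, 0], 0],
  ],
  grip=1,
)

```text
time: 3.78
tool_pos: [0.6177, 0.0158, 0.1451]
ee_rot: [3.141, -0.001, 0.001]
wrist_force: [-0.4, -1.1, 0.5]
width: 0.0576
```

>>> servo_tool(
  rows=[
    [[0, 0, 0], 0],
    [[0, 0, 0], 0],
    [[0, 0, 0], 0],
    [[0, 0, 0], 0],
    [[0, 0, 0], 0],
    [[0, 0, 0], 0],
    [[0, 0, 0], 0],
    [[0, 0, 0], 0],
  ],
  grip=1,
)

```text
time: 4.45
tool_pos: [0.6175, 0.0157, 0.1446]
ee_rot: [3.141, 0.0, 0.001]
wrist_force: [0.4, -0.1, -0.9]
width: 0.0275
```

>>> servo_tool(
  rows=[
    [[0, 0, -0.2], 0],
    [[0, 0, -0.5], 0],
    [[0, 0, -0.9], 0],
    [[0, 0, -0.9], 0],
    [[0, 0, -0.9], 0],
  ],
)

```text
time: 4.87
tool_pos: [0.6187, 0.0158, 0.2189]
ee_rot: [3.141, -0.005, 0.001]
wrist_force: [0.5, -0.7, -2.1]
width: 0.0275
```

>>> servo_tool(
  rows=[
    [[-0.2, 0.4, 0], 0],
    [[-0.4, 0.9, 0], 0],
    [[-0.4, 0.9, 0], 0],
  ],
)

```text
time: 5.12
tool_pos: [0.5825, -0.0617, 0.2139]
ee_rot: [3.138, 0.006, -0.005]
wrist_force: [1.0, -0.0, -2.5]
width: 0.0275
```

>>> servo_tool(
  rows=[
    [[-0.2, 0.5, 0], 0],
    [[-0.4, 0.9, 0], 0],
    [[-0.4, 0.9, 0], 0],
  ],
)

```text
time: 5.37
tool_pos: [0.5503, -0.1336, 0.2141]
ee_rot: [3.139, 0.006, -0.006]
wrist_force: [0.7, 1.0, -1.6]
width: 0.0272
```

>>> servo_tool(
  rows=[
    [[-0.2, 0.5, 0], 0],
    [[-0.4, 0.9, 0], 0],
    [[-0.4, 0.9, 0], 0],
  ],
)

```text
time: 5.62
tool_pos: [0.5185, -0.2052, 0.2142]
ee_rot: [3.139, 0.006, -0.006]
wrist_force: [0.8, -0.4, -1.9]
width: 0.0275
```

>>> servo_tool(
  rows=[
    [[-0.2, 0.5, 0], 0],
    [[-0.4, 0.9, 0], 0],
    [[-0.4, 0.9, 0], 0],
  ],
)

```text
time: 5.87
tool_pos: [0.4867, -0.2769, 0.2142]
ee_rot: [3.14, 0.005, -0.006]
wrist_force: [0.6, 0.3, -1.2]
width: 0.0276
```

>>> servo_tool(
  rows=[
    [[-0.1, 0.4, 0], 0],
    [[-0.3, 0.86, 0.4], 0],
    [[-0.3, 0.86, 0.8], 0],
    [[-0.3, 0.86, 1], 0],
    [[-0.3, 0.86, 1], 0],
    [[-0.3, 0.86, 1], 0],
  ],
)

```text
time: 6.37
tool_pos: [0.4652, -0.3396, 0.1342]
ee_rot: [-3.138, 0.003, 0.001]
wrist_force: [0.5, -0.3, -1.6]
width: 0.0272
```

```bash
python3 - <<'E'
from h import *
snap('wrist','w2'); snap('scene','s2')
E
```

```text
(no output)
```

The lid hangs level above the cork, and the drum is open and empty. Lowering now.

>>> servo_tool(
  rows=[
    [[0, 0, 0.3], 0],
    [[0, 0, 0.6], 0],
    [[0, 0, 0.9], 0],
    [[0, 0, 0.9], 0],
    [[0, 0, 0.9], 0],
  ],
)

```text
time: 6.88
tool_pos: [0.4663, -0.3406, 0.0653]
ee_rot: [-3.141, 0.0, 0.002]
wrist_force: [-0.1, 0.4, -0.9]
width: 0.0273
```

>>> servo_tool(
  rows=[
    [[0, 0, 0.15], 0],
    [[0, 0, 0.3], 0],
    [[0, 0, 0.4], 0],
    [[0, 0, 0.4], 0],
    [[0, 0, 0.4], 0],
  ],
)

```text
time: 7.3
tool_pos: [0.4655, -0.3408, 0.032]
ee_rot: [-3.141, 0.001, 0.001]
wrist_force: [0.5, -0.4, -1.4]
width: 0.0274
```

>>> servo_tool(
  rows=[
    [[0, 0, 0.02], 0],
    [[0, 0, 0.03], 0],
    [[0, 0, 0.03], 0],
    [[0, 0, 0.03], 0],
  ],
)

```text
time: 7.63
tool_pos: [0.466, -0.3414, 0.0306]
ee_rot: [3.141, -0.0, 0.001]
wrist_force: [0.1, 0.3, -2.5]
width: 0.0274
```

>>> servo_tool(
  rows=[
    [[0, 0, 0], 0],
    [[0, 0, 0], 0],
    [[0, 0, 0], 0],
    [[0, 0, 0], 0],
    [[0, 0, 0], 0],
    [[0, 0, 0], 0],
    [[0, 0, 0], 0],
    [[0, 0, 0], 0],
  ],
  grip=-0.1,
)

```text
time: 8.3
tool_pos: [0.4659, -0.3412, 0.0303]
ee_rot: [3.142, -0.0, 0.001]
wrist_force: [-0.5, -0.3, 1.3]
width: 0.0515
```

>>> servo_tool(
  rows=[
    [[0, 0, -0.5], 0],
    [[0, 0, -1], 0],
    [[0, 0, -1], 0],
    [[0, 0, -1], 0],
  ],
)

```text
time: 8.63
tool_pos: [0.4677, -0.3428, 0.1143]
ee_rot: [3.136, -0.006, 0.001]
wrist_force: [-0.1, 0.2, -0.5]
width: 0.0522
```

>>> servo_tool(
  rows=[
    [[0, 0, -0.5], 0],
    [[0, -0.3, -1], 0],
    [[0, -0.7, -1], 0],
    [[0, -1, -1], 0],
    [[0, -1, -1], 0],
    [[0, -1, -1], 0],
  ],
)

```text
time: 9.13
tool_pos: [0.4654, -0.2601, 0.1892]
ee_rot: [-3.141, 0.002, 0.003]
wrist_force: [-0.1, 0.1, -0.4]
width: 0.0519
```

```bash
python3 - <<'E'
from h import *
snap('wrist','w3'); snap('scene','s3')
E
```

```text
(no output)
```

The lid rests within the cork pad. Moving over to the pan and cup.

>>> servo_tool(
  rows=[
    [[0, -0.5, -0.3], 0],
    [[0, -1, -0.6], 0],
    [[0, -1, -0.6], 0],
  ],
)

```text
time: 9.48
tool_pos: [0.4667, -0.1794, 0.241]
ee_rot: [-3.142, -0.004, 0.002]
wrist_force: [0.6, -0.0, 0.3]
width: 0.0515
```

>>> servo_tool(
  rows=[
    [[0, -0.5, 0], 0],
    [[0, -1, 0], 0],
  ],
)

```text
time: 9.65
tool_pos: [0.4659, -0.1021, 0.2378]
ee_rot: [3.141, 0.0, -0.003]
wrist_force: [0.4, 0.5, -0.1]
width: 0.0519
```

>>> servo_tool(
  rows=[
    [[0, -0.5, 0], 0],
    [[0, -1, 0], 0],
  ],
)

```text
time: 9.82
tool_pos: [0.4656, -0.0209, 0.2372]
ee_rot: [3.141, 0.001, -0.002]
wrist_force: [0.6, 0.6, -0.5]
width: 0.0514
```

>>> servo_tool(
  rows=[
    [[0, -0.5, 0], 0],
    [[0, -1, 0], 0],
  ],
)

```text
time: 9.98
tool_pos: [0.4656, 0.0594, 0.2372]
ee_rot: [3.141, 0.001, -0.001]
wrist_force: [0.3, -0.2, 0.1]
width: 0.0522
```

>>> servo_tool(
  rows=[
    [[0, -0.5, 0], 0],
    [[0, -1, 0], 0],
  ],
)

```text
time: 10.15
tool_pos: [0.4657, 0.1396, 0.2372]
ee_rot: [3.141, 0.001, -0.001]
wrist_force: [1.3, -0.5, -1.3]
width: 0.0515
```

>>> servo_tool(
  rows=[
    [[0, -0.5, 0], 0],
    [[0, -1, 0], 0],
  ],
)

```text
time: 10.32
tool_pos: [0.4658, 0.2197, 0.237]
ee_rot: [3.14, 0.001, -0.001]
wrist_force: [0.5, -0.4, 0.2]
width: 0.0517
```

>>> servo_tool(
  rows=[
    [[0, -0.5, 0], 0],
    [[0, -1, 0], 0],
    [[0, -1, 0], 0],
    [[0, -1, 0], 0],
    [[0, -1, 0], 0],
  ],
)

```text
time: 10.73
tool_pos: [0.4659, 0.2977, 0.237]
ee_rot: [3.14, 0.001, -0.0]
wrist_force: [-0.4, 0.9, 0.2]
width: 0.0517
```

```bash
python3 - <<'E'
from h import *
snap('wrist','w4'); print(robot.get_obs()['tool_pos'])
E
```

```text
[0.46597964 0.29728871 0.23748821]
```

The pan holds four fossils at about (276,126), (300,126), (310,155) and (277,169). The cup holds four at about (174,99), (194,101), (198,122) and (180,130).

```bash
cat >> h.py <<'E'
def fossils(f,u0,u1,v0,v1,z,mask=None,smin=70,amin=25):
    _,_,p=load(f); h=cv2.cvtColor(p,cv2.COLOR_RGB2HSV)
    m=cv2.inRange(h,(0,smin,30),(25,255,255)); q=np.zeros_like(m); q[v0:v1,u0:u1]=m[v0:v1,u0:u1]
    q=cv2.morphologyEx(q,cv2.MORPH_OPEN,np.ones((2,2),np.uint8))
    n,l,st,ce=cv2.connectedComponentsWithStats(q); out=[]
    for i in range(1,n):
        if st[i,4]<amin: continue
        ys,xs=np.nonzero(l==i); W=np.array([px2w(f,x,y,z) for x,y in zip(xs,ys)])[:,:2]
        c=W.mean(0); w,V=np.linalg.eigh(np.cov((W-c).T)); a=V[:,1]
        ang=np.degrees(np.arctan2(a[1],a[0])); ang=(ang+90)%180-90
        # jaw (tool y) perpendicular to long axis: yaw == ang mod 180
        print('px',ce[i].round(0),st[i,4],'world',c.round(4),'long axis deg',ang.round(0),'ext',(4*np.sqrt(w)*1000).round(0))
def go(x,y,z,yaw=None):
    o=robot.get_obs(); p=o['tool_pos']; Y=o['ee_rot'][2]
    d=np.array([x,y,z])-p
    c,s=np.cos(Y),np.sin(Y)
    print('from',p.round(4),'units',(np.array([c*d[0]+s*d[1], s*d[0]-c*d[1], -d[2]])/.08).round(2), 'turn', None if yaw is None else round(-(np.radians(yaw)-Y)/(np.pi/2),2))
E
python3 - <<'E'
from h import *
fossils('w4',252,326,90,184,.0145)
print(px2w('w4',172,119,.073),px2w('w4',238,18,.019))
print('cup');fossils('w4',135,212,75,155,.0145,smin=40)
_,_,p=load('w4'); c=cv2.cvtColor(p[20:200,110:350],cv2.COLOR_RGB2BGR); cv2.imwrite('pics/w4c.png',cv2.resize(c,None,fx=3.3,fy=3.3,interpolation=cv2.INTER_CUBIC))
E
```

```text
px [300. 126.] 184 world [0.5075 0.2425] long axis deg -48.0 ext [16. 21.]
px [277. 127.] 177 world [0.5067 0.2714] long axis deg 71.0 ext [16. 21.]
px [310. 156.] 163 world [0.4717 0.2292] long axis deg -11.0 ext [16. 20.]
px [277. 170.] 146 world [0.4536 0.2697] long axis deg 68.0 ext [15. 20.]
[0.52029843 0.38311418 0.073     ] [0.62592267 0.31647949 0.019     ]
cup
px [175.  99.] 193 world [0.539  0.3923] long axis deg -36.0 ext [16. 21.]
px [195. 103.] 199 world [0.535 0.369] long axis deg 56.0 ext [16. 21.]
px [198. 123.] 189 world [0.5114 0.3658] long axis deg -58.0 ext [16. 21.]
px [182. 131.] 194 world [0.5014 0.3866] long axis deg -44.0 ext [17. 22.]
```

```bash
python3 - <<'E'
from h import *
go(.5075,.2425,.010,-48)
E
```

```text
from [0.466  0.2973 0.2375] units [0.52 0.68 2.84] turn 0.53
```

>>> servo_tool(
  rows=[
    [[0.3, 0.35, 0.1], 0.08],
    [[0.52, 0.68, 0.3], 0.16],
    [[0.52, 0.68, 0.6], 0.24],
    [[0.52, 0.68, 0.9], 0.32],
    [[0.52, 0.68, 1], 0.4],
    [[0.52, 0.68, 1], 0.47],
    [[0.52, 0.68, 1], 0.53],
    [[0.52, 0.68, 1], 0.53],
    [[0.52, 0.68, 1], 0.53],
  ],
  grip=0.2,
)

```text
time: 11.53
tool_pos: [0.519, 0.1913, 0.1561]
ee_rot: [-3.119, 0.032, -0.768]
wrist_force: [-0.6, -0.2, 0.2]
width: 0.0376
```

>>> servo_tool(
  rows=[
    [[0, 0, 0.5], 0],
    [[0, 0, 1], 0],
    [[0, 0, 1], 0],
    [[0, 0, 1], 0],
  ],
)

```text
time: 11.87
tool_pos: [0.5157, 0.197, 0.0739]
ee_rot: [-3.124, 0.036, -0.763]
wrist_force: [-0.3, 0.8, -0.4]
width: 0.0381
```

```bash
python3 - <<'E'
from h import *
snap('wrist','w5')
go(.5075,.2425,.010,-48)
E
```

```text
from [0.5181 0.1976 0.0769] units [-0.48 -0.31  0.84] turn 0.05
```

The yaw of -48° runs joint 6 into its limit (q6 ≈ q1 + π/2 − yaw), so I'll use the half-turn equivalent, which gives the same grasp.

>>> servo_tool(
  rows=[
    [[0, 0, -0.5], 0],
    [[0, 0, -1], -0.08],
    [[0, 0, -1], -0.16],
    [[0, 0, -1], -0.24],
    [[0, 0, -1], -0.32],
    [[0, 0, -1], -0.4],
    [[0, 0, -1], -0.48],
    [[0, 0, -1], -0.56],
    [[0, 0, -1], -0.64],
    [[0, 0, -1], -0.72],
    [[0, 0, -1], -0.8],
    [[0, 0, -1], -0.88],
  ],
)

```text
time: 12.92
tool_pos: [0.5207, 0.195, 0.1609]
ee_rot: [-3.108, -0.024, 0.618]
wrist_force: [-0.4, -0.7, -0.2]
width: 0.0376
```

>>> servo_tool(
  rows=[
    [[0, 0, 0], -0.08],
    [[0, 0, 0], -0.16],
    [[0, 0, 0], -0.24],
    [[0, 0, 0], -0.32],
    [[0, 0, 0], -0.4],
    [[0, 0, 0], -0.48],
    [[0, 0, 0], -0.56],
    [[0, 0, 0], -0.64],
    [[0, 0, 0], -0.72],
    [[0, 0, 0], -0.8],
    [[0, 0, 0], -0.88],
    [[0, 0, 0], -0.95],
  ],
)

```text
time: 13.92
tool_pos: [0.5207, 0.195, 0.1609]
ee_rot: [3.12, -0.035, 2.111]
wrist_force: [1.0, 0.9, 0.1]
width: 0.0374
```

```bash
python3 - <<'E'
from h import *
go(.5075,.2425,.010,132)
o=robot.get_obs(); print(o['joint_positions'].round(3),o['ee_rot'],o['time'])
E
```

```text
from [0.5207 0.195  0.1609] units [0.59 0.16 1.89] turn -0.12
[ 0.231  0.103  1.443  0.04   1.587 -0.308] [ 3.12044199 -0.03524166  2.11075401] 13.9167
```

```bash
cat >> h.py <<'E'
from scipy.spatial.transform import Rotation as Ro
def go(x,y,z,yaw=None):
    o=robot.get_obs(); p=o['tool_pos']; R=Ro.from_euler('xyz',o['ee_rot'])
    d=R.inv().apply(np.array([x,y,z])-p)/.08
    Y=o['ee_rot'][2]
    t=None if yaw is None else -((np.radians(yaw)-Y+np.pi)%(2*np.pi)-np.pi)/(np.pi/2)
    print('from',p.round(4),'units',d.round(2),'turn',t if t is None else round(t,2),'zaxis',R.as_matrix()[:,2].round(3),'q6',o['joint_positions'][5].round(2))
E
python3 - <<'E'
from h import *
go(.5075,.2425,.090,132)
E
```

```text
from [0.5207 0.195  0.1609] units [0.56 0.14 0.91] turn -0.12 zaxis [ 0.     0.041 -0.999] q6 -0.31
```

>>> servo_tool(
  rows=[
    [[0.4, 0.1, 0.3], -0.06],
    [[0.56, 0.14, 0.7], -0.12],
    [[0.56, 0.14, 0.91], -0.12],
    [[0.56, 0.14, 0.91], -0.12],
    [[0.56, 0.14, 0.91], -0.12],
  ],
)

```text
time: 14.33
tool_pos: [0.5061, 0.242, 0.0876]
ee_rot: [3.118, -0.033, 2.293]
wrist_force: [1.0, -0.2, -1.2]
width: 0.0375
```

```bash
python3 - <<'E'
from h import *
snap('wrist','w6')
go(.5075,.2425,.010,132)
E
```

```text
from [0.507  0.242  0.0886] units [-0.03 -0.02  0.98] turn -0.01 zaxis [-0.002  0.041 -0.999] q6 -0.41
```

Fossil B at (256,198) sits between the fingers with its long axis parallel to the pads. Descending.

>>> servo_tool(
  rows=[
    [[-0.03, -0.02, 0.4], 0],
    [[-0.03, -0.02, 0.8], 0],
    [[-0.03, -0.02, 0.98], 0],
    [[-0.03, -0.02, 0.98], 0],
    [[-0.03, -0.02, 0.98], 0],
  ],
)

```text
time: 14.8
tool_pos: [0.507, 0.2418, 0.0093]
ee_rot: [3.117, -0.033, 2.291]
wrist_force: [-0.2, 0.1, 0.4]
width: 0.0372
```

>>> servo_tool(
  rows=[
    [[0, 0, 0], 0],
    [[0, 0, 0], 0],
    [[0, 0, 0], 0],
    [[0, 0, 0], 0],
    [[0, 0, 0], 0],
    [[0, 0, 0], 0],
  ],
  grip=1,
)

```text
time: 15.3
tool_pos: [0.5055, 0.2418, 0.0077]
ee_rot: [3.12, -0.034, 2.292]
wrist_force: [0.1, -0.1, 4.9]
width: 0.0159
```

>>> servo_tool(
  rows=[
    [[0, 0, -0.4], 0],
    [[0, 0, -1], 0],
    [[0, 0, -1], 0],
  ],
)

```text
time: 15.55
tool_pos: [0.5088, 0.2397, 0.0935]
ee_rot: [3.111, -0.03, 2.293]
wrist_force: [1.0, 1.2, 1.6]
width: 0.0159
```

```bash
python3 - <<'E'
from h import *
snap('wrist','w7')
go(.6175,.0157+.03,.2,132)
E
```

```text
from [0.5088 0.2396 0.0927] units [-2.68 -0.54 -1.44] turn -0.01 zaxis [ 0.003  0.043 -0.999] q6 -0.41
```

Fossil B is held. Carrying it to the drum.

>>> servo_tool(
  rows=[
    [[-0.2, 0, -0.5], 0],
    [[-0.5, -0.1, -1], 0],
    [[-0.9, -0.2, -1], 0],
    [[-0.9, -0.2, -1], 0],
  ],
)

```text
time: 15.93
tool_pos: [0.5449, 0.1663, 0.1658]
ee_rot: [3.119, -0.029, 2.288]
wrist_force: [-0.1, -0.1, -0.4]
width: 0.0157
```

>>> servo_tool(
  rows=[
    [[-0.5, -0.1, -0.2], 0],
    [[-0.9, -0.2, -0.2], 0],
    [[-0.9, -0.2, -0.2], 0],
  ],
)

```text
time: 16.18
tool_pos: [0.5787, 0.1005, 0.1749]
ee_rot: [3.124, -0.033, 2.287]
wrist_force: [-0.6, 0.4, -0.6]
width: 0.0158
```

>>> servo_tool(
  rows=[
    [[-0.5, -0.1, 0], 0],
    [[-0.9, -0.2, 0.3], 0],
    [[-0.9, -0.2, 0.7], 0],
    [[-0.9, -0.2, 1], 0],
    [[-0.9, -0.2, 1], 0],
  ],
)

```text
time: 16.6
tool_pos: [0.6065, 0.0444, 0.0849]
ee_rot: [3.133, -0.046, 2.291]
wrist_force: [-1.0, -0.5, -1.2]
width: 0.0161
```

```bash
python3 - <<'E'
from h import *
go(.6175,.0157+.03,.09,132)
E
```

```text
from [0.6065 0.0444 0.0849] units [-0.08  0.12 -0.07] turn -0.01 zaxis [-0.024  0.04  -0.999] q6 -0.77
```

>>> servo_tool(
  rows=[
    [[0, 0, 0], 0],
    [[0, 0, 0], 0],
    [[0, 0, 0], 0],
    [[0, 0, 0], 0],
    [[0, 0, 0], 0],
  ],
  grip=0.2,
)

```text
time: 17.02
tool_pos: [0.613, 0.0445, 0.0962]
ee_rot: [3.119, -0.032, 2.293]
wrist_force: [-0.2, -0.0, 0.9]
width: 0.0372
```

>>> servo_tool(
  rows=[
    [[0, 0, -0.5], 0],
    [[0, 0, -1], 0],
    [[0.4, 0, -1], 0],
    [[0.8, 0, -1], 0],
    [[0.9, 0.2, -1], 0],
  ],
)

```text
time: 17.43
tool_pos: [0.5738, 0.1072, 0.1792]
ee_rot: [3.12, -0.035, 2.293]
wrist_force: [-0.4, -0.1, 0.0]
width: 0.0375
```

```bash
python3 - <<'E'
from h import *
snap('wrist','w8')
go(.5067,.2714,.09,80)
E
```

```text
from [0.5765 0.1099 0.1788] units [2.05 0.66 1.2 ] turn 0.57 zaxis [-0.005  0.042 -0.999] q6 -0.66
```

Fossil B lies in the drum at (238,263). Next is fossil A.

>>> servo_tool(
  rows=[
    [[0.4, 0.1, 0], 0.08],
    [[0.8, 0.3, 0], 0.16],
    [[1, 0.4, 0], 0.24],
    [[1, 0.4, 0], 0.32],
    [[1, 0.4, 0], 0.4],
    [[1, 0.4, 0], 0.48],
    [[1, 0.4, 0], 0.56],
    [[1, 0.4, 0], 0.62],
    [[1, 0.4, 0], 0.67],
  ],
)

```text
time: 18.23
tool_pos: [0.5488, 0.1866, 0.1812]
ee_rot: [-3.123, -0.035, 1.235]
wrist_force: [0.5, 1.0, 0.5]
width: 0.0376
```

```bash
python3 - <<'E'
from h import *
go(.5067,.2714,.09,71)
E
```

```text
from [0.5488 0.1866 0.1812] units [ 0.79 -0.82  1.18] turn -0.0 zaxis [-0.006  0.039 -0.999] q6 0.54
```

>>> servo_tool(
  rows=[
    [[0.3, -0.3, 0], 0],
    [[0.6, -0.6, 0.3], 0],
    [[0.79, -0.82, 0.6], 0],
    [[0.79, -0.82, 1], 0],
    [[0.79, -0.82, 1], 0],
    [[0.79, -0.82, 1], 0],
  ],
)

```text
time: 18.73
tool_pos: [0.5052, 0.2703, 0.1026]
ee_rot: [-3.119, -0.032, 1.24]
wrist_force: [-0.0, -0.8, 0.6]
width: 0.0376
```

```bash
python3 - <<'E'
from h import *
snap('wrist','w9')
go(.5067,.2714,.012,71)
E
```

```text
from [0.5068 0.2705 0.1048] units [-0.03  0.02  1.16] turn -0.0 zaxis [-0.007  0.039 -0.999] q6 0.7
```

Fossil A at (259,190) lines up between the fingers. Descending.

>>> servo_tool(
  rows=[
    [[0, 0, 0.4], 0],
    [[0, 0, 0.8], 0],
    [[0, 0, 1], 0],
    [[0, 0, 1], 0],
  ],
)

```text
time: 19.12
tool_pos: [0.5049, 0.2725, 0.0221]
ee_rot: [-3.119, -0.032, 1.238]
wrist_force: [-0.9, -0.3, 0.3]
width: 0.0374
```

>>> servo_tool(
  rows=[
    [[0, 0, 0.15], 0],
    [[0, 0, 0.15], 0],
    [[0, 0, 0.15], 0],
  ],
)

```text
time: 19.37
tool_pos: [0.5069, 0.2746, 0.0137]
ee_rot: [-3.124, -0.037, 1.239]
wrist_force: [-0.1, 0.4, -0.6]
width: 0.0374
```

>>> servo_tool(
  rows=[
    [[0, 0, 0], 0],
    [[0, 0, 0], 0],
    [[0, 0, 0], 0],
    [[0, 0, 0], 0],
    [[0, 0, 0], 0],
    [[0, 0, 0], 0],
  ],
  grip=1,
)

```text
time: 19.87
tool_pos: [0.5061, 0.2747, 0.0127]
ee_rot: [-3.123, -0.036, 1.239]
wrist_force: [-0.5, 1.2, 3.8]
width: 0.0158
```

>>> servo_tool(
  rows=[
    [[0, 0, -0.5], 0],
    [[0, 0, -1], 0],
    [[0, 0, -1], 0],
  ],
)

```text
time: 20.12
tool_pos: [0.5108, 0.2732, 0.1009]
ee_rot: [-3.133, -0.045, 1.24]
wrist_force: [0.6, 1.1, 1.4]
width: 0.0161
```

```bash
python3 - <<'E'
from h import *
go(.6175,.0157+.03,.18)
E
```

```text
from [0.5108 0.2732 0.1009] units [-2.21  2.18 -1.11] turn None zaxis [ 0.006  0.045 -0.999] q6 0.7
```

>>> servo_tool(
  rows=[
    [[-0.1, 0.1, -0.5], 0],
    [[-0.4, 0.4, -1], 0],
    [[-0.8, 0.7, -1.0], 0],
    [[-0.8, 0.7, -1], 0],
  ],
)

```text
time: 20.45
tool_pos: [0.5423, 0.1853, 0.1721]
ee_rot: [-3.13, -0.035, 1.235]
wrist_force: [-0.0, 0.3, -0.3]
width: 0.0156
```

>>> servo_tool(
  rows=[
    [[-0.4, 0.4, 0], 0],
    [[-0.7, 0.7, 0], 0],
    [[-0.7, 0.7, 0], 0],
  ],
)

```text
time: 20.7
tool_pos: [0.5753, 0.1128, 0.1637]
ee_rot: [-3.122, -0.031, 1.233]
wrist_force: [0.2, 0.4, -0.1]
width: 0.0159
```

>>> servo_tool(
  rows=[
    [[-0.4, 0.4, 0], 0],
    [[-0.7, 0.8, 0.3], 0],
    [[-0.7, 0.8, 0.7], 0],
    [[-0.7, 0.8, 0.8], 0],
    [[-0.7, 0.8, 0.8], 0],
  ],
)

```text
time: 21.12
tool_pos: [0.6137, 0.0472, 0.0951]
ee_rot: [-3.116, -0.033, 1.238]
wrist_force: [-0.2, 1.1, 0.6]
width: 0.0159
```

>>> servo_tool(
  rows=[
    [[0, 0, 0], 0],
    [[0, 0, 0], 0],
    [[0, 0, 0], 0],
    [[0, 0, 0], 0],
  ],
  grip=0.4,
)

```text
time: 21.45
tool_pos: [0.6155, 0.0482, 0.0992]
ee_rot: [-3.123, -0.035, 1.241]
wrist_force: [-0.8, 0.2, 0.2]
width: 0.0282
```

>>> servo_tool(
  rows=[
    [[0, 0, -0.5], 0],
    [[0, 0, -1], 0],
    [[0.4, -0.4, -1], 0],
    [[0.8, -0.8, -1], 0],
    [[0.9, -0.9, -1], 0],
  ],
)

```text
time: 21.87
tool_pos: [0.5702, 0.1393, 0.1848]
ee_rot: [-3.124, -0.038, 1.242]
wrist_force: [1.3, -0.9, -0.3]
width: 0.0283
```

```bash
python3 - <<'E'
from h import *
snap('wrist','w10')
go(.4717,.2292,.1,135)
E
```

```text
from [0.569  0.1413 0.1844] units [ 0.61 -1.48  1.11] turn -0.71 zaxis [-0.006  0.043 -0.999] q6 0.45
```

Two fossils are in the drum, at (363,221) and (328,264). Next is C.

>>> servo_tool(
  rows=[
    [[0.2, -0.4, 0], -0.08],
    [[0.4, -0.8, 0], -0.16],
    [[0.4, -0.9, 0], -0.24],
    [[0.4, -0.9, 0], -0.32],
    [[0.4, -0.9, 0], -0.4],
    [[0.4, -0.9, 0], -0.48],
    [[0.4, -0.9, 0], -0.56],
    [[0.4, -0.9, 0], -0.64],
    [[0.4, -0.9, 0], -0.71],
  ],
)

```text
time: 22.67
tool_pos: [0.5136, 0.1892, 0.1851]
ee_rot: [3.119, -0.033, 2.362]
wrist_force: [-0.4, -0.6, -0.5]
width: 0.0282
```

```bash
python3 - <<'E'
from h import *
snap('wrist','w11')
_,_,p=load('w11')
fossils('w11',150,420,60,230,.0145)
go(.4717,.2292,.09,135)
E
```

```text
px [392.  68.] 241 world [0.5376 0.3706] long axis deg 54.0 ext [15. 21.]
px [410.  62.] 41 world [0.547  0.3875] long axis deg 46.0 ext [ 4. 13.]
px [267.  79.] 253 world [0.4557 0.2712] long axis deg 73.0 ext [16. 21.]
px [247. 116.] 234 world [0.4679 0.2302] long axis deg -39.0 ext [15. 21.]
px [416. 229.] 31 world [0.6952 0.2793] long axis deg 55.0 ext [ 5. 13.]
from [0.5136 0.1892 0.1851] units [ 0.69 -0.04  1.21] turn 0.01 zaxis [-0.007  0.039 -0.999] q6 -0.57
```

>>> servo_tool(
  rows=[
    [[0.4, 0, 0.2], 0],
    [[0.72, -0.02, 0.5], 0],
    [[0.72, -0.02, 0.9], 0],
    [[0.72, -0.02, 1], 0],
    [[0.72, -0.02, 1], 0],
    [[0.72, -0.02, 1], 0],
  ],
)

```text
time: 23.22
tool_pos: [0.4717, 0.2316, 0.1071]
ee_rot: [3.119, -0.033, 2.354]
wrist_force: [0.2, -0.2, 0.5]
width: 0.0283
```

```bash
python3 - <<'E'
from h import *
snap('wrist','w12')
fossils('w12',180,330,60,230,.0145)
go(.469,.2297,.012,135)
E
```

```text
px [268. 149.] 242 world [0.456  0.2681] long axis deg 30.0 ext [13. 19.]
px [247. 190.] 353 world [0.4678 0.2301] long axis deg -40.0 ext [16. 22.]
from [0.4726 0.2318 0.1083] units [-0.03 -0.08  1.2 ] turn -0.0 zaxis [-0.005  0.04  -0.999] q6 -0.46
```

>>> servo_tool(
  rows=[
    [[-0.02, -0.09, 0.2], 0],
    [[-0.02, -0.09, 0.6], 0],
    [[-0.02, -0.09, 1], 0],
    [[-0.02, -0.09, 1], 0],
  ],
)

```text
time: 23.6
tool_pos: [0.464, 0.2272, 0.0223]
ee_rot: [3.127, -0.037, 2.353]
wrist_force: [-1.1, -0.8, -1.4]
width: 0.0285
```

>>> servo_tool(
  rows=[
    [[0, 0, 0.2], 0],
    [[0, 0, 0.2], 0],
    [[0, 0, 0.2], 0],
  ],
)

```text
time: 23.85
tool_pos: [0.468, 0.2296, 0.0125]
ee_rot: [3.117, -0.032, 2.355]
wrist_force: [-1.3, -0.2, 1.0]
width: 0.0284
```

>>> servo_tool(
  rows=[
    [[0, 0, 0], 0],
    [[0, 0, 0], 0],
    [[0, 0, 0], 0],
    [[0, 0, 0], 0],
    [[0, 0, 0], 0],
  ],
  grip=1,
)

```text
time: 24.27
tool_pos: [0.4679, 0.2296, 0.0122]
ee_rot: [3.117, -0.031, 2.355]
wrist_force: [1.6, -1.1, 6.0]
width: 0.0155
```

>>> servo_tool(
  rows=[
    [[0, 0, -0.5], 0],
    [[0, 0, -1], 0],
    [[0, 0, -1], 0],
  ],
)

```text
time: 24.52
tool_pos: [0.4719, 0.2278, 0.0988]
ee_rot: [3.106, -0.027, 2.356]
wrist_force: [1.5, 0.7, 0.6]
width: 0.0155
```

```bash
python3 - <<'E'
from h import *
snap('wrist','w13')
go(.6175,.0157+.03,.18)
E
```

```text
from [0.4704 0.2274 0.0956] units [-2.87 -0.27 -1.15] turn None zaxis [ 0.002  0.043 -0.999] q6 -0.47
```

Fossil C is held. Carrying it over.

>>> servo_tool(
  rows=[
    [[-0.2, 0, -0.5], 0],
    [[-0.5, 0, -1], 0],
    [[-0.9, -0.1, -1], 0],
    [[-0.9, -0.1, -1], 0],
  ],
)

```text
time: 24.9
tool_pos: [0.5166, 0.1626, 0.1696]
ee_rot: [3.117, -0.027, 2.351]
wrist_force: [0.6, -0.4, -0.1]
width: 0.016
```

>>> servo_tool(
  rows=[
    [[-0.5, -0.05, 0], 0],
    [[-1, -0.1, -0.1], 0],
    [[-1, -0.1, -0.1], 0],
  ],
)

```text
time: 25.15
tool_pos: [0.5662, 0.0991, 0.1708]
ee_rot: [3.122, -0.032, 2.349]
wrist_force: [0.5, -0.1, -0.5]
width: 0.016
```

>>> servo_tool(
  rows=[
    [[-0.5, -0.05, 0], 0],
    [[-0.9, 0.1, 0.3], 0],
    [[-0.9, 0.1, 0.7], 0],
    [[-0.9, 0.1, 0.9], 0],
    [[-0.9, 0.1, 0.9], 0],
  ],
)

```text
time: 25.57
tool_pos: [0.6152, 0.0618, 0.0904]
ee_rot: [3.129, -0.044, 2.354]
wrist_force: [-1.0, -0.1, -0.9]
width: 0.0155
```

>>> servo_tool(
  rows=[
    [[0, 0, 0], 0],
    [[0, 0, 0], 0],
    [[0, 0, 0], 0],
    [[0, 0, 0], 0],
  ],
  grip=0.4,
)

```text
time: 25.9
tool_pos: [0.6208, 0.062, 0.1011]
ee_rot: [3.116, -0.03, 2.356]
wrist_force: [-0.1, 0.7, 0.4]
width: 0.0281
```

>>> servo_tool(
  rows=[
    [[0, 0, -0.5], 0],
    [[0, 0, -1], 0],
    [[0.4, 0, -1], 0],
    [[0.8, 0, -1], 0],
    [[1, 0, -1], 0],
  ],
)

```text
time: 26.32
tool_pos: [0.5631, 0.117, 0.1846]
ee_rot: [3.115, -0.031, 2.357]
wrist_force: [0.4, 0.1, 0.5]
width: 0.028
```

```bash
python3 - <<'E'
from h import *
snap('wrist','w14')
go(.456,.2685,.1,30)
E
```

```text
from [0.5615 0.1185 0.1839] units [2.22 0.37 1.13] turn 1.17 zaxis [-0.006  0.041 -0.999] q6 -0.7
```

>>> servo_tool(
  rows=[
    [[0.4, 0, 0], 0.08],
    [[0.8, 0.1, 0], 0.16],
    [[1, 0.2, 0], 0.24],
    [[1, 0.2, 0], 0.32],
    [[1, 0.2, 0], 0.4],
    [[1, 0.2, 0], 0.48],
    [[1, 0.2, 0], 0.56],
    [[1, 0.2, 0], 0.64],
    [[1, 0.2, 0], 0.72],
    [[1, 0.2, 0], 0.8],
    [[1, 0.2, 0], 0.88],
    [[1, 0.2, 0], 0.95],
  ],
)

```text
time: 27.37
tool_pos: [0.5191, 0.1825, 0.1843]
ee_rot: [-3.111, -0.025, 0.856]
wrist_force: [-0.5, -0.2, 0.1]
width: 0.0279
```

```bash
python3 - <<'E'
from h import *
go(.456,.2695,.1,25)
E
```

```text
from [0.5191 0.1825 0.1843] units [ 0.28 -1.28  1.1 ] turn 0.27 zaxis [-0.007  0.039 -0.999] q6 0.93
```

>>> servo_tool(
  rows=[
    [[0.1, -0.4, 0], 0.08],
    [[0.2, -0.8, 0.2], 0.16],
    [[0.28, -1, 0.5], 0.24],
    [[0.28, -1, 0.8], 0.27],
    [[0.28, -1, 0.8], 0.27],
    [[0.28, -1, 0.8], 0.27],
  ],
)

```text
time: 27.87
tool_pos: [0.4713, 0.2539, 0.1222]
ee_rot: [-3.103, -0.006, 0.44]
wrist_force: [-0.4, -0.7, -0.1]
width: 0.0282
```

```bash
python3 - <<'E'
from h import *
snap('wrist','w15')
fossils('w15',180,340,60,260,.0145)
go(.456,.2695,.09,25)
E
```

```text
px [238. 196.] 309 world [0.4533 0.2675] long axis deg 67.0 ext [16. 21.]
from [0.4726 0.2541 0.1239] units [-0.11 -0.25  0.43] turn 0.0 zaxis [-0.007  0.039 -0.999] q6 1.49
```

>>> servo_tool(
  rows=[
    [[-0.12, -0.23, 0.2], 0],
    [[-0.12, -0.23, 0.5], 0],
    [[-0.12, -0.23, 0.7], 0],
    [[-0.12, -0.23, 0.7], 0],
  ],
)

```text
time: 28.25
tool_pos: [0.4544, 0.2681, 0.0665]
ee_rot: [-3.103, -0.006, 0.439]
wrist_force: [-0.6, -0.0, -0.4]
width: 0.0282
```

```bash
python3 - <<'E'
from h import *
snap('wrist','w16')
go(.4565,.2685,.013)
E
```

```text
from [0.4554 0.2685 0.0683] units [0.01 0.03 0.69] turn None zaxis [-0.008  0.039 -0.999] q6 1.53
```

>>> servo_tool(
  rows=[
    [[0.03, 0.03, 0.2], 0],
    [[0.03, 0.03, 0.35], 0],
    [[0.03, 0.03, 0.45], 0],
    [[0.03, 0.03, 0.5], 0],
    [[0.03, 0.03, 0.5], 0],
  ],
)

```text
time: 28.72
tool_pos: [0.4577, 0.2693, 0.0275]
ee_rot: [-3.103, -0.008, 0.438]
wrist_force: [-0.2, 0.5, -0.1]
width: 0.0285
```

>>> servo_tool(
  rows=[
    [[0, 0, 0.1], 0],
    [[0, 0, 0.19], 0],
    [[0, 0, 0.19], 0],
    [[0, 0, 0.19], 0],
  ],
)

```text
time: 29.05
tool_pos: [0.4574, 0.27, 0.0123]
ee_rot: [-3.103, -0.008, 0.438]
wrist_force: [0.3, 0.4, 0.1]
width: 0.0282
```

>>> servo_tool(
  rows=[
    [[0, 0, 0], 0],
    [[0, 0, 0], 0],
    [[0, 0, 0], 0],
    [[0, 0, 0], 0],
    [[0, 0, 0], 0],
  ],
  grip=1,
)

```text
time: 29.47
tool_pos: [0.4589, 0.2707, 0.014]
ee_rot: [-3.103, -0.012, 0.438]
wrist_force: [0.3, 0.9, 3.2]
width: 0.0176
```

>>> servo_tool(
  rows=[
    [[0, 0, -0.3], 0],
    [[0, 0, -0.8], 0],
    [[0, 0, -1], 0],
    [[0, 0, -1], 0],
  ],
)

```text
time: 29.8
tool_pos: [0.4615, 0.2682, 0.0981]
ee_rot: [-3.103, -0.019, 0.438]
wrist_force: [1.6, 0.1, 0.2]
width: 0.0176
```

```bash
python3 - <<'E'
from h import *
snap('wrist','w17')
go(.6175,.0157+.01,.18)
E
```

```text
from [0.46   0.2676 0.0952] units [ 0.52  3.53 -1.19] turn None zaxis [-0.003  0.041 -0.999] q6 1.52
```

Fossil D is held and the pan is empty. Carrying it to the drum.

>>> servo_tool(
  rows=[
    [[0, 0.2, -0.5], 0],
    [[0.1, 0.5, -1], 0],
    [[0.15, 0.9, -1], 0],
    [[0.15, 0.9, -1], 0],
  ],
)

```text
time: 30.18
tool_pos: [0.504, 0.1999, 0.1712]
ee_rot: [-3.107, -0.013, 0.433]
wrist_force: [-0.1, 0.4, -0.6]
width: 0.0171
```

>>> servo_tool(
  rows=[
    [[0.1, 0.5, -0.2], 0],
    [[0.15, 0.9, -0.2], 0],
    [[0.15, 0.9, -0.2], 0],
  ],
)

```text
time: 30.43
tool_pos: [0.5436, 0.1387, 0.1806]
ee_rot: [-3.105, -0.006, 0.433]
wrist_force: [-0.6, 0.4, -0.4]
width: 0.0176
```

>>> servo_tool(
  rows=[
    [[0.1, 0.5, 0], 0],
    [[0.15, 0.9, 0], 0],
    [[0.15, 0.9, 0], 0],
  ],
)

```text
time: 30.68
tool_pos: [0.5841, 0.0791, 0.1765]
ee_rot: [-3.103, -0.004, 0.433]
wrist_force: [-0.3, -0.1, 0.0]
width: 0.0173
```

>>> servo_tool(
  rows=[
    [[0.1, 0.4, 0], 0],
    [[0.1, 0.7, 0.3], 0],
    [[0.1, 0.7, 0.7], 0],
    [[0.1, 0.7, 0.9], 0],
    [[0.1, 0.7, 0.9], 0],
  ],
)

```text
time: 31.1
tool_pos: [0.6088, 0.0397, 0.0983]
ee_rot: [-3.095, 0.004, 0.438]
wrist_force: [0.1, -0.1, -1.1]
width: 0.0174
```

>>> servo_tool(
  rows=[
    [[0, 0, 0], 0],
    [[0, 0, 0], 0],
    [[0, 0, 0], 0],
    [[0, 0, 0], 0],
  ],
  grip=0.4,
)

```text
time: 31.43
tool_pos: [0.615, 0.0392, 0.1088]
ee_rot: [-3.104, -0.013, 0.439]
wrist_force: [-0.7, 1.1, 0.1]
width: 0.0282
```

>>> servo_tool(
  rows=[
    [[0, 0, -0.5], 0],
    [[0, 0, -1], 0],
    [[-0.4, -0.4, -1], 0],
    [[-0.5, -0.8, -1], 0],
    [[-0.5, -1, -1], 0],
  ],
)

```text
time: 31.85
tool_pos: [0.5432, 0.0927, 0.1931]
ee_rot: [-3.103, -0.015, 0.439]
wrist_force: [0.3, 0.7, -0.2]
width: 0.028
```

```bash
python3 - <<'E'
from h import *
snap('wrist','w18'); snap('top','t18')
go(.60,.38,.2,-8)
E
```

```text
from [0.5439 0.0931 0.192 ] units [ 2.17 -2.94  0.04] turn 0.37 zaxis [-0.004  0.04  -0.999] q6 1.17
```

Four fossils are in the drum, the pan is empty and flat, and the lid is on the cork. Next is the cup, so I'll measure its pose precisely.

```bash
python3 - <<'E'
from h import *
c=px2w('w4',171.8,115.8,.073); e=px2w('w4',182,31.5,.068); print(c,e,np.linalg.norm((e-c)[:2]), np.degrees(np.arctan2(*(e-c)[[1,0]])))
u=(e-c)[:2]; u/=np.linalg.norm(u); print('grip',c[:2]+.069*u)
# blue mask fit from t18/w4
for f in ['w4']:
    _,_,p=load(f); h=cv2.cvtColor(p,cv2.COLOR_RGB2HSV); m=cv2.inRange(h,(105,150,40),(125,255,255)); m[200:]=0;m[:,230:]=0
    ct=max(cv2.findContours(m,0,1)[0],key=cv2.contourArea).reshape(-1,2)
    print(ct.min(0),ct.max(0)); 
    hl=[ (v,ct[ct[:,1]==v][:,0].min(),ct[ct[:,1]==v][:,0].max()) for v in range(ct[:,1].min(),80,4) if (ct[:,1]==v).any()]; print(hl)
go(.60,.36,.2,-8)
E
```

```text
[0.52352195 0.38310583 0.073     ] [0.6037631  0.36905327 0.068     ] 0.08146236112768539 -9.933422008821525
grip [0.59148756 0.37120307]
[127  29] [217 162]
[(29, np.int32(179), np.int32(184)), (33, np.int32(176), np.int32(189)), (37, np.int32(175), np.int32(193)), (41, np.int32(175), np.int32(194)), (45, np.int32(175), np.int32(194)), (49, np.int32(174), np.int32(193)), (53, np.int32(174), np.int32(193)), (57, np.int32(173), np.int32(192)), (61, np.int32(173), np.int32(192)), (65, np.int32(173), np.int32(191)), (69, np.int32(163), np.int32(191)), (73, np.int32(150), np.int32(190)), (77, np.int32(143), np.int32(195))]
from [0.5439 0.0931 0.192 ] units [ 2.06 -2.72  0.03] turn 0.37 zaxis [-0.004  0.04  -0.999] q6 1.17
```

>>> servo_tool(
  rows=[
    [[0.3, -0.4, 0], 0.08],
    [[0.6, -0.7, 0], 0.16],
    [[0.7, -0.9, 0], 0.24],
    [[0.7, -0.9, 0], 0.32],
    [[0.7, -0.9, 0], 0.39],
    [[0.7, -0.9, 0], 0.39],
  ],
  grip=0.15,
)

```text
time: 32.45
tool_pos: [0.5655, 0.1798, 0.193]
ee_rot: [-3.104, 0.013, -0.175]
wrist_force: [0.8, -0.6, -0.6]
width: 0.0397
```

```bash
python3 - <<'E'
from h import *
go(.53,.37,.18,-9)
E
```

```text
from [0.5655 0.1798 0.193 ] units [-0.85 -2.26  0.26] turn -0.01 zaxis [-0.007  0.039 -0.999] q6 1.94
```

>>> servo_tool(
  rows=[
    [[-0.2, -0.5, 0], 0],
    [[-0.3, -1, 0], 0],
    [[-0.3, -1, 0], 0],
  ],
)

```text
time: 32.7
tool_pos: [0.5544, 0.2682, 0.1966]
ee_rot: [-3.1, 0.014, -0.165]
wrist_force: [-0.8, -0.2, 0.0]
width: 0.0395
```

>>> servo_tool(
  rows=[
    [[-0.2, -0.5, 0], 0],
    [[-0.4, -1, 0], 0],
    [[-0.4, -1.0, 0], 0],
    [[-0.4, -1.0, 0], 0],
    [[-0.4, -1, 0], 0],
  ],
)

```text
time: 33.12
tool_pos: [0.5377, 0.3463, 0.1994]
ee_rot: [-3.105, 0.014, -0.172]
wrist_force: [0.6, -0.0, 0.2]
width: 0.0397
```

```bash
python3 - <<'E'
from h import *
snap('wrist','w19')
go(.59,.371,.12,-9)
E
```

```text
from [0.5379 0.3457 0.1995] units [ 0.6  -0.39  1.  ] turn -0.01 zaxis [-0.007  0.038 -0.999] q6 2.21
```

```bash
python3 - <<'E'
from h import *
f='w19'
_,_,p=load(f); h=cv2.cvtColor(p,cv2.COLOR_RGB2HSV); m=cv2.inRange(h,(105,150,40),(125,255,255)); m[:,:170]=0;m[:,285:]=0;m[250:]=0
for v in range(104,152,4):
    xs=np.nonzero(m[v])[0]; print(v,xs.min() if len(xs) else 0,xs.max() if len(xs) else 0, p[v,(xs.min()+xs.max())//2] if len(xs) else 0)
a=px2w(f,227,112,.068);b=px2w(f,227,145,.068);c=px2w(f,226,196,.073);e=px2w(f,227,108,.068)
print(a,b,c,e,np.linalg.norm(e-c))
E
```

```text
104 0 0 0
108 223 233 [17 40 78]
112 219 234 [ 31  61 116]
116 219 234 [ 28  60 118]
120 219 234 [ 29  61 116]
124 218 234 [ 28  60 117]
128 219 234 [ 25  59 116]
132 219 234 [ 27  59 117]
136 219 235 [ 24  58 115]
140 219 234 [ 28  59 117]
144 219 234 [ 27  60 117]
148 219 234 [ 26  57 115]
[0.6035187  0.36656431 0.068     ] [0.57335526 0.37252844 0.068     ] [0.52488129 0.38251525 0.073     ] [0.60706241 0.36586362 0.068     ] 0.08400008273381526
```

>>> servo_tool(
  rows=[
    [[0.3, -0.2, 0.2], 0],
    [[0.63, -0.35, 0.4], 0.01],
    [[0.63, -0.35, 0.7], 0.01],
    [[0.63, -0.35, 0.9], 0.01],
    [[0.63, -0.35, 0.9], 0.01],
  ],
)

```text
time: 33.58
tool_pos: [0.59, 0.3653, 0.1218]
ee_rot: [-3.111, 0.023, -0.192]
wrist_force: [-0.2, 0.2, -1.1]
width: 0.04
```

```bash
python3 - <<'E'
from h import *
snap('wrist','w20')
go(.5925,.3692,.029,-10.5)
E
```

```text
from [0.5907 0.366  0.1247] units [ 0.04 -0.    1.2 ] turn -0.01 zaxis [-0.013  0.036 -0.999] q6 2.22
```

>>> servo_tool(
  rows=[
    [[0.03, -0.03, 0.4], 0],
    [[0.03, -0.03, 0.7], 0],
    [[0.03, -0.03, 0.8], 0],
    [[0.03, -0.03, 0.8], 0],
  ],
)

```text
time: 33.97
tool_pos: [0.5925, 0.3717, 0.0624]
ee_rot: [-3.107, 0.018, -0.19]
wrist_force: [0.4, -0.4, 0.6]
width: 0.04
```

```bash
python3 - <<'E'
from h import *
go(.5925,.3692,.029,-10.5)
E
```

```text
from [0.5925 0.3717 0.0624] units [0.01 0.05 0.42] turn -0.0 zaxis [-0.011  0.037 -0.999] q6 2.22
```

>>> servo_tool(
  rows=[
    [[0.01, 0.04, 0.2], 0],
    [[0.01, 0.04, 0.42], 0],
    [[0.01, 0.04, 0.42], 0],
    [[0.01, 0.04, 0.42], 0],
  ],
)

```text
time: 34.3
tool_pos: [0.5938, 0.371, 0.0318]
ee_rot: [-3.104, 0.014, -0.19]
wrist_force: [-0.7, -0.3, -0.0]
width: 0.0398
```

>>> servo_tool(
  rows=[
    [[0, 0, 0], 0],
    [[0, 0, 0], 0],
    [[0, 0, 0], 0],
    [[0, 0, 0], 0],
    [[0, 0, 0], 0],
    [[0, 0, 0], 0],
    [[0, 0, 0], 0],
  ],
  grip=1,
)

```text
time: 34.88
tool_pos: [0.5938, 0.3707, 0.0314]
ee_rot: [-3.105, 0.014, -0.189]
wrist_force: [0.1, -1.8, 4.4]
width: 0.0116
```

>>> servo_tool(
  rows=[
    [[0, 0, -0.1], 0],
    [[0, 0, -0.2], 0],
    [[0, 0, -0.2], 0],
    [[0, 0, -0.2], 0],
  ],
)

```text
time: 35.22
tool_pos: [0.5939, 0.371, 0.0469]
ee_rot: [-3.103, 0.014, -0.189]
wrist_force: [-0.2, -0.8, -1.5]
width: 0.0117
```

```bash
python3 - <<'E'
from h import *
snap('wrist','w21'); snap('scene','s21')
p=cv2.imread('pics/s21.png')[200:360,260:420]; cv2.imwrite('pics/s21c.png',cv2.resize(p,None,fx=3.5,fy=3.5,interpolation=cv2.INTER_CUBIC))
o=robot.get_obs(); print(o['tool_pos'],o['ee_rot'],o['wrist_torque'],o['wrist_force'])
E
```

```text
[0.59317726 0.37057423 0.04573047] [-3.10469583  0.01558563 -0.18936638] [ 0.00272896 -0.13340348 -0.01952014] [-0.25013289  0.17867546 -1.67377727]
```

The cup is lifted and held rigidly: 1.7 N at about 79 mm matches the cup plus four fossils. The tool can't be tilted, so I'll carry the cup over the drum and let it swing down by easing the grip there.

>>> servo_tool(
  rows=[
    [[0, 0, -0.2], 0],
    [[0, 0, -0.4], 0],
    [[0, 0, -0.7], 0],
    [[0, 0, -0.9], 0],
    [[0, 0, -1], 0],
    [[0, 0, -1], 0],
  ],
)

```text
time: 35.82
tool_pos: [0.5952, 0.3679, 0.1288]
ee_rot: [-3.102, 0.011, -0.19]
wrist_force: [0.4, 0.1, -2.5]
width: 0.0118
```

>>> servo_tool(
  rows=[
    [[0, 0, -0.3], 0],
    [[0, 0, -0.6], 0],
    [[0, 0, -0.8], 0],
    [[0, 0, -0.9], 0],
    [[0, 0, -0.9], 0],
  ],
)

```text
time: 36.23
tool_pos: [0.5952, 0.3648, 0.1993]
ee_rot: [-3.103, 0.013, -0.19]
wrist_force: [-0.2, 0.2, -2.5]
width: 0.0121
```

```bash
python3 - <<'E'
from h import *
go(.637,.012,.198,-11)
o=robot.get_obs(); print(o['wrist_torque'],o['wrist_force'])
E
```

```text
from [0.5952 0.3648 0.1993] units [ 1.34  4.23 -0.16] turn 0.0 zaxis [-0.005  0.04  -0.999] q6 2.22
[-0.00728991 -0.09233298 -0.00562485] [-0.18474953  0.24639344 -2.54128775]
```

>>> servo_tool(
  rows=[
    [[0.05, 0.2, 0], 0],
    [[0.15, 0.5, 0], 0],
    [[0.25, 0.85, 0], 0],
  ],
)

```text
time: 36.48
tool_pos: [0.6002, 0.2943, 0.1917]
ee_rot: [-3.106, 0.019, -0.187]
wrist_force: [0.4, -0.7, -0.7]
width: 0.0118
```

>>> servo_tool(
  rows=[
    [[0.1, 0.35, -0.03], 0],
    [[0.2, 0.65, -0.05], 0],
    [[0.28, 0.9, -0.05], 0],
  ],
)

```text
time: 36.73
tool_pos: [0.6091, 0.2169, 0.1935]
ee_rot: [-3.107, 0.018, -0.19]
wrist_force: [0.6, 0.1, -1.8]
width: 0.0119
```

>>> servo_tool(
  rows=[
    [[0.1, 0.35, -0.03], 0],
    [[0.2, 0.65, -0.05], 0],
    [[0.28, 0.9, -0.05], 0],
  ],
)

```text
time: 36.98
tool_pos: [0.6176, 0.142, 0.1945]
ee_rot: [-3.106, 0.018, -0.19]
wrist_force: [-0.0, 0.7, -1.7]
width: 0.0116
```

>>> servo_tool(
  rows=[
    [[0.1, 0.35, -0.03], 0],
    [[0.2, 0.65, -0.05], 0],
    [[0.28, 0.9, -0.05], 0],
  ],
)

```text
time: 37.23
tool_pos: [0.626, 0.0671, 0.1955]
ee_rot: [-3.106, 0.019, -0.191]
wrist_force: [-0.1, -0.8, -1.8]
width: 0.0115
```

>>> servo_tool(
  rows=[
    [[0.1, 0.3, 0], 0],
    [[0.15, 0.45, 0], 0],
    [[0.2, 0.6, 0], 0],
    [[0.2, 0.6, 0], 0],
    [[0.2, 0.6, 0], 0],
    [[0.2, 0.6, 0], 0],
  ],
)

```text
time: 37.73
tool_pos: [0.6332, 0.0201, 0.1959]
ee_rot: [-3.104, 0.016, -0.188]
wrist_force: [0.0, 0.0, -2.5]
width: 0.0121
```

```bash
python3 - <<'E'
from h import *
go(.637,.012,.198,-11)
snap('wrist','w22'); snap('top','t22'); snap('scene','s22')
p=cv2.imread('pics/s22.png')[100:300,130:330]; cv2.imwrite('pics/s22c.png',cv2.resize(p,None,fx=2.8,fy=2.8,interpolation=cv2.INTER_CUBIC))
E
```

```text
from [0.6332 0.0201 0.1959] units [ 0.06  0.09 -0.03] turn 0.0 zaxis [-0.008  0.04  -0.999] q6 1.68
```

>>> servo_tool(
  rows=[
    [[0.06, 0.06, 0], 0],
    [[0.12, 0.06, 0], 0],
    [[0.12, 0.06, 0], 0],
    [[0.12, 0.06, 0], 0],
  ],
  grip=0.8,
)

```text
time: 38.22
tool_pos: [0.6422, 0.0123, 0.1957]
ee_rot: [-3.104, 0.015, -0.19]
wrist_force: [-0.8, -0.4, -2.2]
width: 0.0116
```

>>> servo_tool(
  rows=[
    [[0, 0, 0], 0],
    [[0, 0, 0], 0],
  ],
  grip=0.77,
)

```text
time: 38.38
tool_pos: [0.6419, 0.0123, 0.1959]
ee_rot: [-3.104, 0.015, -0.19]
wrist_force: [0.4, 0.6, -2.0]
width: 0.0121
```

```bash
python3 - <<'E'
from h import *
snap('wrist','w23'); o=robot.get_obs(); print(o['wrist_torque'],o['wrist_force'],o['width'])
E
```

```text
[ 0.01663215 -0.12746863 -0.00200064] [-0.55470661  0.42899841 -1.59746892] 0.011637854448810204
```

>>> servo_tool(
  rows=[
    [[0, 0, 0], 0],
    [[0, 0, 0], 0],
  ],
  grip=0.76,
)

```text
time: 38.6
tool_pos: [0.6419, 0.0124, 0.196]
ee_rot: [-3.104, 0.015, -0.189]
wrist_force: [-0.5, 0.6, -1.4]
width: 0.0118
```

```bash
python3 - <<'E'
from h import *
snap('wrist','w24'); o=robot.get_obs(); print(o['wrist_torque'],o['wrist_force'],o['width'])
a=load('w23')[2].astype(int); b=load('w24')[2].astype(int); print(np.abs(a-b)[200:384,220:290].mean())
E
```

```text
[-0.02468354 -0.09622674 -0.00482172] [-0.43988375  0.28852535 -1.82426894] 0.011597640774082518
1.3474378881987579
```

>>> servo_tool(
  rows=[
    [[0, 0, 0], 0],
    [[0, 0, 0], 0],
  ],
  grip=0.752,
)

```text
time: 38.82
tool_pos: [0.6419, 0.0123, 0.1959]
ee_rot: [-3.104, 0.015, -0.19]
wrist_force: [-0.1, 0.7, -2.1]
width: 0.0118
```

```bash
cat > chk.py <<'E'
from h import *
import sys
n,m=sys.argv[1:3]
snap('wrist',m); o=robot.get_obs(); print(o['wrist_torque'].round(3),o['wrist_force'].round(2),o['width'])
a=load(n)[2].astype(int); b=load(m)[2].astype(int); print(np.abs(a-b)[200:384,220:290].mean())
E
python3 chk.py w24 w25
```

```text
[-0.042 -0.138  0.023] [-0.1   1.01 -1.7 ] 0.012422704174148168
1.5647256728778467
```

>>> servo_tool(
  rows=[
    [[0, 0, 0], 0],
    [[0, 0, 0], 0],
  ],
  grip=0.748,
)

```text
time: 39.03
tool_pos: [0.6418, 0.0124, 0.196]
ee_rot: [-3.104, 0.015, -0.189]
wrist_force: [-0.4, -0.1, -1.9]
width: 0.0118
```

```bash
python3 chk.py w25 w26
```

```text
[ 0.037 -0.043  0.053] [ 0.24  1.55 -3.03] 0.011755184037920237
10.060015527950311
```

>>> servo_tool(
  rows=[
    [[0, 0, 0], 0],
  ],
  grip=0.745,
)

```text
time: 39.17
tool_pos: [0.6418, 0.0123, 0.1959]
ee_rot: [-3.104, 0.015, -0.189]
wrist_force: [0.5, -0.5, -1.6]
width: 0.0119
```

```bash
python3 chk.py w26 w27
```

```text
[-0.168 -0.383  0.024] [ 1.76 -1.03  1.29] 0.012307474889643545
25.245962732919256
```

The cup has swung down by its own weight. Locking the grip.

>>> servo_tool(
  rows=[
    [[0, 0, 0], 0],
    [[0, 0, 0], 0],
  ],
  grip=1,
)

```text
time: 39.38
tool_pos: [0.6426, 0.012, 0.1971]
ee_rot: [-3.105, 0.012, -0.19]
wrist_force: [0.8, -0.6, -0.2]
width: 0.0119
```

```bash
python3 chk.py w27 w28; python3 - <<'E'
from h import *
snap('scene','s28'); p=cv2.imread('pics/s28.png')[100:300,130:330]; cv2.imwrite('pics/s28c.png',cv2.resize(p,None,fx=2.8,fy=2.8,interpolation=cv2.INTER_CUBIC))
E
```

```text
[ 0.024 -0.279 -0.044] [ 1.89 -0.5   1.25] 0.011718342635431719
7.330719461697723
```

>>> servo_tool(
  rows=[
    [[0, 0, -0.2], 0],
    [[0, 0, -0.5], 0],
    [[0, 0, -0.8], 0],
    [[0, 0, -0.8], 0],
    [[0, 0, -0.8], 0],
  ],
)

```text
time: 39.9
tool_pos: [0.6428, 0.0099, 0.2609]
ee_rot: [-3.104, 0.012, -0.189]
wrist_force: [0.4, -0.7, -2.4]
width: 0.0116
```

```bash
python3 chk.py w27 w29; python3 - <<'E'
from h import *
snap('scene','s29'); p=cv2.imread('pics/s29.png')[100:300,130:330]; cv2.imwrite('pics/s29c.png',cv2.resize(p,None,fx=2.8,fy=2.8,interpolation=cv2.INTER_CUBIC))
E
```

```text
[0.076 0.034 0.007] [ 0.23 -0.24 -2.11] 0.011653085859491541
12.123498964803312
```

```bash
python3 - <<'E'
from h import *
o=robot.get_obs(); R=Ro.from_euler('xyz',o['ee_rot']).as_matrix(); G=o['tool_pos']-R[:,2]*.019
yaw=o['ee_rot'][2]+np.pi
for th in range(60,121,5):
    Rc=Ro.from_euler('z',yaw).as_matrix()@Ro.from_euler('y',th,degrees=True).as_matrix()
    P=lambda v: w2px('w29',G+Rc@(np.array(v)-[-.069,0,.045])).round(0)
    print(th,'foot back',P([-.037,0,0]),'foot side',P([0,.037,0]),P([0,-.037,0]),'rim side',P([0,.047,.07]),P([0,-.047,.07]),'hand end',P([-.086,0,.021]),P([-.086,0,.065]))
E
```

```text
60 foot back [259. 181.] foot side [308. 193.] [213. 192.] rim side [323. 288.] [195. 285.] hand end [257. 196.] [255. 286.]
65 foot back [259. 175.] foot side [308. 185.] [212. 184.] rim side [323. 279.] [196. 276.] hand end [256. 198.] [255. 289.]
70 foot back [259. 170.] foot side [309. 176.] [212. 175.] rim side [322. 270.] [197. 268.] hand end [256. 201.] [255. 291.]
75 foot back [259. 165.] foot side [309. 168.] [211. 167.] rim side [322. 261.] [197. 259.] hand end [256. 204.] [255. 293.]
80 foot back [259. 161.] foot side [310. 160.] [210. 159.] rim side [321. 253.] [198. 250.] hand end [256. 208.] [255. 294.]
85 foot back [259. 157.] foot side [311. 152.] [209. 151.] rim side [321. 244.] [198. 242.] hand end [256. 212.] [255. 296.]
90 foot back [259. 153.] foot side [312. 144.] [208. 143.] rim side [321. 236.] [199. 234.] hand end [256. 216.] [256. 296.]
95 foot back [258. 150.] foot side [314. 137.] [207. 136.] rim side [321. 227.] [199. 225.] hand end [255. 221.] [256. 296.]
100 foot back [258. 148.] foot side [315. 129.] [205. 129.] rim side [321. 219.] [199. 217.] hand end [255. 226.] [256. 296.]
105 foot back [258. 146.] foot side [316. 123.] [203. 122.] rim side [321. 211.] [199. 209.] hand end [255. 231.] [256. 296.]
110 foot back [258. 144.] foot side [318. 116.] [201. 116.] rim side [322. 203.] [198. 201.] hand end [255. 236.] [256. 295.]
115 foot back [257. 144.] foot side [320. 110.] [199. 110.] rim side [322. 195.] [198. 193.] hand end [255. 242.] [256. 294.]
120 foot back [257. 144.] foot side [322. 104.] [197. 104.] rim side [323. 187.] [197. 185.] hand end [255. 248.] [256. 292.]
```

```bash
python3 - <<'E'
from h import *
go(.615,.02,.235)
E
```

```text
from [0.6417 0.01   0.2576] units [-0.35 -0.05  0.29] turn None zaxis [-0.011  0.04  -0.999] q6 1.68
```

>>> servo_tool(
  rows=[
    [[-0.1, 0, 0.1], 0],
    [[-0.25, -0.05, 0.2], 0],
    [[-0.35, -0.05, 0.29], 0],
    [[-0.35, -0.05, 0.29], 0],
    [[-0.35, -0.05, 0.29], 0],
    [[-0.35, -0.05, 0.29], 0],
  ],
)

```text
time: 40.5
tool_pos: [0.6155, 0.0198, 0.2363]
ee_rot: [-3.105, 0.016, -0.19]
wrist_force: [-0.3, 0.6, -1.9]
width: 0.0116
```

>>> servo_tool(
  rows=[
    [[1, 0, 0], 0],
    [[1, 0, 0], 0],
    [[1, 0, 0], 0],
    [[1, 0, 0], 0],
    [[1, 0, 0], 0],
  ],
)

```text
time: 40.92
tool_pos: [0.6942, 0.0047, 0.2356]
ee_rot: [-3.104, 0.016, -0.19]
wrist_force: [0.4, 0.3, -1.4]
width: 0.0118
```

```bash
python3 chk.py w27 w30; python3 - <<'E'
from h import *
snap('scene','s30'); p=cv2.imread('pics/s30.png')[100:300,130:330]; cv2.imwrite('pics/s30c.png',cv2.resize(p,None,fx=2.8,fy=2.8,interpolation=cv2.INTER_CUBIC))
E
```

```text
[0.005 0.012 0.003] [ 0.08  0.1  -1.77] 0.011659074484046399
13.980357142857143
```

The fossils are still in the cup, which is at about 80°. I'll press the wall near the foot onto the far rim with a lighter grip to tip it further.

>>> servo_tool(
  rows=[
    [[0, 0, 0.1], 0],
    [[0, 0, 0.2], 0],
    [[-0.12, 0, 0.24], 0],
    [[-0.24, 0, 0.27], 0],
    [[-0.36, 0, 0.32], 0],
    [[-0.47, 0, 0.37], 0],
  ],
  grip=0.755,
)

```text
time: 41.52
tool_pos: [0.6555, 0.0134, 0.2068]
ee_rot: [-3.104, 0.015, -0.189]
wrist_force: [-0.6, -0.4, -1.4]
width: 0.0115
```

```bash
python3 chk.py w27 w31; python3 - <<'E'
from h import *
snap('scene','s31'); p=cv2.imread('pics/s31.png')[100:300,130:330]; cv2.imwrite('pics/s31c.png',cv2.resize(p,None,fx=2.8,fy=2.8,interpolation=cv2.INTER_CUBIC))
E
```

```text
[0.022 0.147 0.002] [-1.14  0.56 -2.16] 0.012030181811887064
7.6853002070393375
```

>>> servo_tool(
  rows=[
    [[0, 0, -0.2], 0],
    [[0, 0, -0.38], 0],
    [[0.2, 0, -0.38], 0],
    [[0.4, 0, -0.38], 0],
    [[0.5, 0, -0.38], 0],
    [[0.5, 0, -0.38], 0],
    [[0.5, 0, -0.38], 0],
  ],
  grip=1,
)

```text
time: 42.2
tool_pos: [0.6963, 0.0043, 0.2362]
ee_rot: [-3.104, 0.016, -0.19]
wrist_force: [-0.1, 0.2, -1.3]
width: 0.0117
```

>>> servo_tool(
  rows=[
    [[0, 0, 0.1], 0],
    [[0, 0, 0.15], 0],
    [[0, 0, 0.2], 0],
    [[0, 0, 0.2], 0],
  ],
)

```text
time: 42.53
tool_pos: [0.6951, 0.0053, 0.2194]
ee_rot: [-3.105, 0.018, -0.189]
wrist_force: [-1.4, -0.7, -3.0]
width: 0.0117
```

```bash
python3 chk.py w27 w32
```

```text
[ 0.018  0.188 -0.016] [-1.09  0.85 -3.35] 0.011731518505920387
17.313095238095237
```

Measured angle is about 73°, so that contact was off. Better lever: lower the cup inside the drum and push its lower lip against the near inner wall, which gives about a 110 mm arm.

>>> servo_tool(
  rows=[
    [[0, 0, -0.2], 0],
    [[-0.3, 0, -0.2], 0],
    [[-0.6, 0, -0.1], 0],
    [[-0.9, 0, 0.1], 0],
    [[-1, 0, 0.3], 0],
    [[-1, 0, 0.3], 0],
    [[-1, 0, 0.3], 0],
  ],
)

```text
time: 43.17
tool_pos: [0.6177, 0.0207, 0.201]
ee_rot: [-3.105, 0.01, -0.19]
wrist_force: [-0.1, -0.4, 4.3]
width: 0.0116
```

```bash
python3 chk.py w27 w33; python3 - <<'E'
from h import *
go(.568,.0255,.195,-11)
E
```

```text
[-0.229  0.061 -0.023] [ 0.54 -1.49  4.68] 0.01150466942053653
9.437448240165631
from [0.6181 0.0206 0.2009] units [-0.63  0.06  0.08] turn 0.0 zaxis [-0.003  0.038 -0.999] q6 1.69
```

```bash
python3 - <<'E'
from h import *
p=cv2.imread('pics/w33.png')[140:310,170:340]; cv2.imwrite('pics/w33c.png',cv2.resize(p,None,fx=4,fy=4,interpolation=cv2.INTER_CUBIC))
o=robot.get_obs(); R=Ro.from_euler('xyz',o['ee_rot']).as_matrix()
yaw=o['ee_rot'][2]+np.pi
for s in (0,.01,.02):
  G=o['tool_pos']-R[:,2]*.019
  for th in (70,75,80,85,90,95):
    Rc=Ro.from_euler('z',yaw).as_matrix()@Ro.from_euler('y',th,degrees=True).as_matrix()
    P=lambda v: w2px('w33',G+Rc@(np.array(v)-[-.069-s,0,.045])).round(0).tolist()
    print(s,th,'footback',P([-.037,0,0]),P([-.026,.026,0]),P([-.026,-.026,0]),'rim',P([0,.047,.07]),P([-.033,.033,.07]),P([-.033,-.033,.07]),'hend',P([-.086,0,.021]),P([-.086,0,.065]),'hroot',P([-.04,0,.021]))
E
```

```text
0 70 footback [259.0, 169.0] [298.0, 172.0] [221.0, 171.0] rim [323.0, 271.0] [309.0, 280.0] [206.0, 278.0] hend [256.0, 200.0] [255.0, 292.0] hroot [258.0, 202.0]
0 75 footback [259.0, 165.0] [298.0, 166.0] [220.0, 165.0] rim [322.0, 262.0] [309.0, 274.0] [207.0, 272.0] hend [256.0, 203.0] [255.0, 294.0] hroot [258.0, 198.0]
0 80 footback [258.0, 160.0] [299.0, 160.0] [219.0, 159.0] rim [322.0, 253.0] [309.0, 269.0] [207.0, 267.0] hend [256.0, 207.0] [255.0, 296.0] hroot [258.0, 194.0]
0 85 footback [258.0, 156.0] [300.0, 154.0] [218.0, 154.0] rim [322.0, 245.0] [308.0, 263.0] [208.0, 261.0] hend [255.0, 211.0] [255.0, 297.0] hroot [258.0, 191.0]
0 90 footback [258.0, 152.0] [301.0, 149.0] [217.0, 149.0] rim [322.0, 236.0] [308.0, 257.0] [208.0, 255.0] hend [255.0, 215.0] [255.0, 298.0] hroot [258.0, 188.0]
0 95 footback [258.0, 149.0] [301.0, 144.0] [216.0, 144.0] rim [322.0, 227.0] [308.0, 251.0] [209.0, 249.0] hend [255.0, 220.0] [255.0, 298.0] hroot [258.0, 185.0]
0.01 70 footback [259.0, 171.0] [296.0, 173.0] [223.0, 173.0] rim [320.0, 268.0] [307.0, 277.0] [209.0, 275.0] hend 
[... 1187 characters left out ...]
6.0, 281.0] hroot [259.0, 197.0]
0.02 80 footback [259.0, 159.0] [296.0, 159.0] [223.0, 159.0] rim [318.0, 246.0] [305.0, 259.0] [212.0, 257.0] hend [257.0, 201.0] [256.0, 280.0] hroot [259.0, 190.0]
0.02 85 footback [259.0, 153.0] [297.0, 152.0] [222.0, 151.0] rim [318.0, 235.0] [305.0, 251.0] [213.0, 249.0] hend [257.0, 201.0] [256.0, 278.0] hroot [259.0, 185.0]
0.02 90 footback [259.0, 147.0] [298.0, 144.0] [221.0, 144.0] rim [318.0, 226.0] [305.0, 243.0] [213.0, 242.0] hend [257.0, 202.0] [256.0, 276.0] hroot [259.0, 179.0]
0.02 95 footback [259.0, 141.0] [299.0, 137.0] [220.0, 137.0] rim [318.0, 216.0] [305.0, 236.0] [213.0, 234.0] hend [256.0, 203.0] [256.0, 274.0] hroot [259.0, 174.0]
```

```bash
cat > fit.py <<'E'
from h import *
from scipy.optimize import least_squares
def fit(f,obs,x0):
    o=robot.get_obs(); R=Ro.from_euler('xyz',o['ee_rot']).as_matrix(); yaw=o['ee_rot'][2]+np.pi
    G=o['tool_pos']-R[:,2]*.019
    def pose(q):
        s,t,th=q; Rc=Ro.from_euler('z',yaw).as_matrix()@Ro.from_euler('y',th).as_matrix()
        return Rc, np.array([-.069-s,0,.045+t])
    def res(q):
        Rc,g=pose(q); r=[]
        for v,(u,w),m in obs:
            p=w2px(f,G+Rc@(np.array(v)-g)); d=p-np.array([u,w]); r+=[d[i]*m[i] for i in (0,1)]
        return r
    q=least_squares(res,x0); print('s,t mm',(q.x[:2]*1000).round(1),'theta',np.degrees(q.x[2]).round(1),np.array(res(q.x)).round(1))
    Rc,g=pose(q.x)
    for n,v in [('footfront',(.037,0,0)),('lip',(.047,0,.07)),('footback',(-.037,0,0)),('rimback',(-.047,0,.07))]: print(n,(G+Rc@(np.array(v)-g)).round(4))
if __name__=='__main__':
    fit('w33',[((-.037,0,0),(256,164),(0,1)),((-.026,.026,0),(297,166),(0,1)),((-.026,-.026,0),(215,166),(0,1)),((0,.047,.07),(313,257),(.0,1)),((-.086,0,.022),(255,189),(0,1)),((-.086,0,.064),(255,264),(0,1)),((-.033,.033,.07),(298,262),(0,.5)),((-.033,-.033,.07),(212,262),(0,.5))],[0,0,1.4])
E
python3 fit.py
```

```text
s,t mm [25.1  8.2] theta 68.9 [ 0.  -0.1 -0.   0.5  0.  -0.2  0.  -0.   0.  -0.2  0.   0.2  0.   0.3
  0.  -0.6]
footfront [0.6207 0.0194 0.0784]
lip [0.553  0.0324 0.0942]
footback [0.6468 0.0144 0.1475]
rimback [0.5862 0.026  0.182 ]
```

The fit shows the handle has slipped to the pad tips (about 25 mm out), with the cup at 69° and its foot 8 mm above the basket floor. I'll let it lie down inside the drum and regrip properly.

>>> servo_tool(
  rows=[
    [[0, 0, 0.06], 0],
    [[0, 0, 0.06], 0],
    [[0, 0, 0.06], 0],
  ],
)

```text
time: 43.47
tool_pos: [0.6204, 0.0198, 0.2]
ee_rot: [-3.105, 0.003, -0.191]
wrist_force: [0.0, -3.0, 15.8]
width: 0.0116
```

>>> servo_tool(
  rows=[
    [[0, 0, 0], 0],
    [[0, 0, 0], 0],
    [[0, 0, 0], 0],
    [[0, 0, 0], 0],
    [[0, 0, 0], 0],
    [[0, 0, 0], 0],
  ],
  grip=0.3,
)

```text
time: 43.97
tool_pos: [0.6172, 0.0213, 0.1922]
ee_rot: [-3.105, 0.017, -0.189]
wrist_force: [-0.4, -0.3, -0.1]
width: 0.033
```

```bash
python3 chk.py w33 w34; python3 - <<'E'
from h import *
snap('scene','s34'); p=cv2.imread('pics/s34.png')[100:300,130:330]; cv2.imwrite('pics/s34c.png',cv2.resize(p,None,fx=2.8,fy=2.8,interpolation=cv2.INTER_CUBIC))
E
```

```text
[0.014 0.006 0.021] [-0.71 -0.75  1.1 ] 0.03289605744421218
32.15771221532091
```

```bash
python3 - <<'E'
from h import *
a=px2w('w34',271,193,.198);b=px2w('w34',272,262,.198);print(a,b,np.linalg.norm(a-b))
m=(a+b)/2; go(m[0],m[1],.166)
p=cv2.imread('pics/w34.png')[140:310,170:340]; cv2.imwrite('pics/w34c.png',cv2.resize(p,None,fx=4,fy=4,interpolation=cv2.INTER_CUBIC))
E
```

```text
[0.64149534 0.00817809 0.198     ] [0.59962363 0.014976   0.198     ] 0.04241994851638392
from [0.6173 0.0213 0.1926] units [0.07 0.12 0.33] turn None zaxis [-0.009  0.039 -0.999] q6 1.69
```

>>> servo_tool(
  rows=[
    [[0.07, 0.12, 0], 0],
    [[0.07, 0.12, 0.1], 0],
    [[0.07, 0.12, 0.2], 0],
    [[0.07, 0.12, 0.3], 0],
    [[0.07, 0.12, 0.33], 0],
    [[0.07, 0.12, 0.33], 0],
  ],
)

```text
time: 44.57
tool_pos: [0.6204, 0.0119, 0.1652]
ee_rot: [-3.104, 0.017, -0.19]
wrist_force: [0.3, -0.8, 0.2]
width: 0.0332
```

>>> servo_tool(
  rows=[
    [[0, 0, 0], 0],
    [[0, 0, 0], 0],
    [[0, 0, 0], 0],
    [[0, 0, 0], 0],
    [[0, 0, 0], 0],
    [[0, 0, 0], 0],
    [[0, 0, 0], 0],
  ],
  grip=1,
)

```text
time: 45.15
tool_pos: [0.6211, 0.0118, 0.1665]
ee_rot: [-3.104, 0.015, -0.189]
wrist_force: [-0.2, -0.2, -0.7]
width: 0.0119
```

```bash
python3 chk.py w33 w35
```

```text
[-0.041 -0.095  0.039] [-0.91 -0.33 -0.22] 0.011864366192644537
11.704503105590062
```

Firm grip at mid handle. Raising 15 mm, then driving the lip into the near drum wall.

>>> servo_tool(
  rows=[
    [[0, 0, -0.1], 0],
    [[0, 0, -0.2], 0],
    [[-0.2, 0, -0.2], 0],
    [[-0.4, 0, -0.2], 0],
    [[-0.6, 0, -0.2], 0],
    [[-0.75, 0, -0.2], 0],
    [[-0.75, 0, -0.2], 0],
  ],
)

```text
time: 45.78
tool_pos: [0.565, 0.0228, 0.1879]
ee_rot: [-3.102, 0.002, -0.189]
wrist_force: [5.2, 1.0, 1.9]
width: 0.0117
```

```bash
python3 chk.py w33 w36
```

```text
[ 0.147 -1.089 -0.052] [4.93 0.79 2.12] 0.011589746245288815
9.858669772256729
```

>>> servo_tool(
  rows=[
    [[-0.1, 0, 0], 0],
    [[-0.2, 0, 0], 0],
    [[-0.3, 0, 0], 0],
    [[-0.4, 0, 0.02], 0],
    [[-0.5, 0, 0.04], 0],
    [[-0.5, 0, 0.04], 0],
  ],
)

```text
time: 46.33
tool_pos: [0.5262, 0.0303, 0.1849]
ee_rot: [-3.102, 0.003, -0.189]
wrist_force: [5.5, 0.1, 2.7]
width: 0.0119
```

```bash
python3 chk.py w33 w37
```

```text
[ 0.272 -1.388 -0.041] [ 4.98  0.46 -3.76] 0.01159847862599874
12.337267080745342
```

>>> servo_tool(
  rows=[
    [[-0.1, 0, 0.02], 0],
    [[-0.2, 0, 0.04], 0],
    [[-0.28, 0, 0.06], 0],
    [[-0.28, 0, 0.06], 0],
  ],
)

```text
time: 46.72
tool_pos: [0.5002, 0.0348, 0.177]
ee_rot: [-3.104, 0.015, -0.189]
wrist_force: [2.5, 0.5, 2.0]
width: 0.0115
```

```bash
python3 chk.py w33 w38; python3 - <<'E'
from h import *
p=cv2.imread('pics/w38.png')[30:290,100:400]; cv2.imwrite('pics/w38c.png',cv2.resize(p,None,fx=2.6,fy=2.3,interpolation=cv2.INTER_CUBIC))
snap('scene','s38'); p=cv2.imread('pics/s38.png')[100:300,130:330]; cv2.imwrite('pics/s38c.png',cv2.resize(p,None,fx=2.8,fy=2.8,interpolation=cv2.INTER_CUBIC))
E
```

```text
[ 0.089 -0.495 -0.012] [2.95 0.57 1.59] 0.011316472191383512
16.141925465838508
```

The cup is now tipped well past 100°, mouth against the wall. Drawing it back toward the drum centre so the fossils roll out.

>>> servo_tool(
  rows=[
    [[0.15, 0, 0], 0],
    [[0.3, 0, -0.05], 0],
    [[0.45, 0, -0.1], 0],
    [[0.6, 0, -0.15], 0],
    [[0.75, 0, -0.2], 0],
    [[0.9, 0, -0.25], 0],
    [[0.9, 0, -0.25], 0],
    [[0.9, 0, -0.25], 0],
  ],
)

```text
time: 47.48
tool_pos: [0.5707, 0.02, 0.1936]
ee_rot: [-3.105, 0.02, -0.19]
wrist_force: [0.2, 0.6, -0.9]
width: 0.0112
```

>>> servo_tool(
  rows=[
    [[0.2, 0, -0.2], 0],
    [[0.4, 0, -0.4], 0],
    [[0.6, 0, -0.5], 0],
    [[0.8, 0, -0.5], 0],
    [[0.8, 0, -0.5], 0],
    [[0.8, 0, -0.5], 0],
  ],
)

```text
time: 47.98
tool_pos: [0.6336, 0.0066, 0.2326]
ee_rot: [-3.105, 0.019, -0.189]
wrist_force: [-0.8, -0.0, -1.4]
width: 0.0114
```

```bash
python3 chk.py w33 w39; python3 - <<'E'
from h import *
snap('scene','s39'); p=cv2.imread('pics/s39.png')[100:300,130:330]; cv2.imwrite('pics/s39c.png',cv2.resize(p,None,fx=2.8,fy=2.8,interpolation=cv2.INTER_CUBIC))
E
```

```text
[ 0.038  0.093 -0.021] [-0.39  0.35 -1.08] 0.011130064638084282
13.200776397515527
```

All four fossils from the cup rolled out: the scene view shows them by the near wall, and the held weight is down to about 1.1 N. Next I'll check the drum contents before righting the cup.

>>> servo_tool(
  rows=[
    [[0, 0, -0.2], -0.04],
    [[0, 0, -0.4], -0.12],
    [[0, 0, -0.5], -0.2],
    [[0, 0, -0.5], -0.28],
    [[0, 0, -0.5], -0.36],
    [[0, 0, -0.5], -0.44],
    [[0, 0, -0.5], -0.52],
    [[0, 0, -0.5], -0.6],
    [[0, 0, -0.5], -0.68],
    [[0, 0, -0.5], -0.76],
    [[0, 0, -0.5], -0.79],
    [[0, 0, -0.5], -0.79],
  ],
)

```text
time: 49.08
tool_pos: [0.6339, 0.0053, 0.2741]
ee_rot: [-3.115, -0.03, 1.052]
wrist_force: [1.0, -0.5, -1.4]
width: 0.0114
```

```bash
python3 chk.py w33 w40; python3 - <<'E'
from h import *
snap('scene','s40'); p=cv2.imread('pics/s40.png')[100:300,130:330]; cv2.imwrite('pics/s40c.png',cv2.resize(p,None,fx=3.5,fy=3.5,interpolation=cv2.INTER_CUBIC))
o=robot.get_obs(); print(o['tool_pos'],o['ee_rot'])
E
```

```text
[-0.086 -0.009 -0.014] [-1.06  0.81 -0.96] 0.011321404656453413
23.822619047619046
[0.63435012 0.00520135 0.27417707] [-3.11493264 -0.02993269  1.04942851]
```

```bash
python3 - <<'E'
from h import *
for u,v in [(345,508),(355,522),(340,540),(388,445),(413,437),(382,400),(397,412)]:
    print(u,v,px2w('s40',130+u/3.5,100+v/3.5,.079).round(3))
E
cat >> fit.py <<'E'
E
python3 - <<'E'
import sys; sys.path.insert(0,'.')
from h import *
p=cv2.imread('pics/w40.png')[40:290,160:350]; cv2.imwrite('pics/w40c.png',cv2.resize(p,None,fx=3,fy=2.4,interpolation=cv2.INTER_CUBIC))
from fit import fit
fit('w40',[((-.037,0,0),(254,93),(0,1)),((.037,0,0),(254,56),(0,1)),((0,.037,0),(319,75),(0,1)),((0,-.037,0),(190,75),(0,1)),((-.086,0,.021),(254,190),(0,1)),((-.086,0,.065),(254,257),(0,1))],[0,0,2.0])
E
```

```text
345 508 [0.626 0.06  0.079]
355 522 [0.629 0.075 0.079]
340 540 [0.649 0.078 0.079]
388 445 [0.559 0.043 0.079]
413 437 [0.539 0.053 0.079]
382 400 [0.53  0.008 0.079]
397 412 [0.53  0.026 0.079]
s,t mm [ 6.8 23.2] theta 112.7 [ 0.   3.7  0.   0.3  0.  -1.4  0.  -1.7 -0.  -2.   0.   1. ]
footfront [0.6875 0.0967 0.2155]
lip [0.6573 0.0441 0.1792]
footback [0.6733 0.072  0.2837]
rimback [0.6392 0.0126 0.2659]
```

>>> servo_tool(
  rows=[
    [[-0.15, -0.12, 0], 0],
    [[-0.3, -0.25, 0.1], 0],
    [[-0.3, -0.25, 0.3], 0],
    [[-0.3, -0.25, 0.5], 0],
    [[-0.3, -0.25, 0.7], 0],
    [[-0.3, -0.25, 0.9], 0],
    [[-0.3, -0.25, 0.9], 0],
  ],
)

```text
time: 49.77
tool_pos: [0.6029, -0.0028, 0.1978]
ee_rot: [-3.108, -0.027, 1.049]
wrist_force: [0.4, -0.2, -2.2]
width: 0.0114
```

>>> servo_tool(
  rows=[
    [[0, 0, 0.1], 0],
    [[0, 0, 0.19], 0],
    [[0, 0, 0.19], 0],
    [[0, 0, 0.19], 0],
  ],
)

```text
time: 50.1
tool_pos: [0.6052, -0.0025, 0.187]
ee_rot: [-3.116, -0.03, 1.051]
wrist_force: [0.9, -0.3, -0.7]
width: 0.0111
```

```bash
python3 chk.py w33 w41; python3 - <<'E'
from h import *
c=np.array([.6175,.0157]);u=np.array([.497,.868])
o=robot.get_obs(); d=o['tool_pos'][:2]-c; print(o['tool_pos'],d@u,d@[-u[1],u[0]])
E
```

```text
[-0.125 -0.011 -0.004] [ 0.64  0.69 -1.23] 0.011193953329214613
16.250854037267082
[ 0.60551796 -0.00254941  0.18745855] -0.021795555388713812 0.0013304523295600704
```

Pushing the cup's foot against the +y drum wall to rotate it back.

>>> servo_tool(
  rows=[
    [[0.1, 0, 0], 0],
    [[0.18, 0, 0.02], 0],
    [[0.26, 0, -0.05], 0],
    [[0.34, 0, -0.12], 0],
    [[0.42, 0, -0.2], 0],
    [[0.52, 0, -0.26], 0],
    [[0.62, 0, -0.32], 0],
    [[0.7, 0, -0.38], 0],
    [[0.7, 0, -0.38], 0],
  ],
)

```text
time: 50.9
tool_pos: [0.6344, 0.0463, 0.2205]
ee_rot: [-3.118, -0.032, 1.052]
wrist_force: [0.4, -0.3, 0.1]
width: 0.0112
```

```bash
python3 chk.py w33 w42
```

```text
[-0.17  -0.03  -0.002] [ 0.16 -0.02 -1.35] 0.011351238310894584
17.16674430641822
```

```bash
python3 - <<'E'
from fit import *
fit('w42',[((-.037,0,0),(254,91),(0,1)),((.037,0,0),(254,56),(0,1)),((0,.037,0),(319,72),(1,.5)),((0,-.037,0),(189,72),(1,.5)),((-.086,0,.065),(254,257),(0,1)),((-.047,0,.07),(254,212),(0,1)),((0,.047,.07),(322,178),(1,0)),((0,-.047,.07),(187,178),(1,0)),((-.086,0,.021),(254,188),(0,0.5))],[0,0,2.0])
K,T,_=load('w42'); print(T[:3,3])
E
```

```text
s,t mm [ 1.8 28.9] theta 111.5 [ 0.   0.6  0.  -1.6  0.5 -1.   3.9 -1.  -0.   1.1  0.   2.   1.1 -0.
  3.2 -0.  -0.  -2.3]
footfront [0.6877 0.1389 0.1655]
lip [0.6573 0.0855 0.1305]
footback [0.6743 0.1153 0.2343]
rimback [0.6402 0.0556 0.218 ]
[0.67433195 0.10709621 0.40168284]
```

>>> servo_tool(
  rows=[
    [[-0.3, 0, 0], 0],
    [[-0.6, 0, 0], 0],
    [[-0.75, 0, 0.1], 0],
    [[-0.75, 0, 0.3], 0],
    [[-0.75, 0, 0.45], 0],
    [[-0.75, 0, 0.54], 0],
    [[-0.75, 0, 0.54], 0],
    [[-0.75, 0, 0.54], 0],
  ],
)

```text
time: 51.62
tool_pos: [0.6029, -0.0051, 0.1731]
ee_rot: [-3.114, -0.03, 1.051]
wrist_force: [-0.4, -0.1, -0.7]
width: 0.0113
```

```bash
python3 chk.py w33 w43; python3 - <<'E'
from h import *
c=np.array([.6175,.0157]);u=np.array([.497,.868])
o=robot.get_obs(); d=o['tool_pos'][:2]-c; print(o['tool_pos'],d@u,d@[-u[1],u[0]])
E
```

```text
[-0.135 -0.003  0.065] [ 0.22 -0.74 -1.37] 0.011517824101724954
14.113250517598344
[ 0.60338808 -0.00517386  0.17403414] -0.025132133704052324 0.0018748385091992242
```

>>> servo_tool(
  rows=[
    [[0.08, 0, 0], 0],
    [[0.16, 0, 0], 0],
    [[0.22, 0, -0.06], 0],
    [[0.28, 0, -0.12], 0],
    [[0.34, 0, -0.19], 0],
    [[0.4, 0, -0.25], 0],
    [[0.4, 0, -0.25], 0],
  ],
)

```text
time: 52.25
tool_pos: [0.6203, 0.0224, 0.1967]
ee_rot: [-3.118, -0.032, 1.052]
wrist_force: [0.6, -0.9, -1.5]
width: 0.0117
```

```bash
python3 chk.py w33 w44
```

```text
[-0.124 -0.024  0.003] [-0.9   0.34 -0.1 ] 0.011459101957529806
10.685274327122153
```

```bash
python3 - <<'E'
from fit import *
p=cv2.imread('pics/w44.png')[60:290,170:340]; cv2.imwrite('pics/w44c.png',cv2.resize(p,None,fx=3,fy=2.5,interpolation=cv2.INTER_CUBIC))
E
python3 - <<'E'
from fit import *
fit('w44',[((-.037,0,0),(254,98),(0,1)),((.037,0,0),(254,76),(0,1)),((0,.037,0),(316,87),(1,.5)),((0,-.037,0),(194,87),(1,.5)),((-.086,0,.065),(254,257),(0,1)),((-.047,0,.07),(254,220),(0,1)),((0,.047,.07),(321,190),(1,0)),((0,-.047,.07),(190,190),(1,0)),((-.086,0,.021),(254,176),(0,1)),((-.04,0,.021),(254,142),(0,1))],[0,0,2.0])
E
```

```text
s,t mm [ 0.6 26.4] theta 103.9 [ 0.   1.1  0.  -0.2 -0.1 -0.7  3.3 -0.7 -0.   1.   0.   1.5  0.8 -0.
  1.7 -0.  -0.  -0.   0.  -2.8]
footfront [0.6674 0.1039 0.1289]
lip [0.6349 0.047  0.1023]
footback [0.6586 0.0884 0.2007]
rimback [0.6237 0.0273 0.1935]
```

>>> servo_tool(
  rows=[
    [[-0.2, 0, 0], 0],
    [[-0.25, 0, 0.05], 0],
    [[-0.25, 0, 0.12], 0],
    [[-0.25, 0, 0.16], 0],
    [[-0.25, 0, 0.16], 0],
    [[-0.15, 0, 0.16], 0],
    [[-0.05, 0, 0.16], 0],
    [[0.05, 0, 0.14], 0],
    [[0.15, 0, 0.12], 0],
    [[0.25, 0, 0.08], 0],
    [[0.35, 0, 0.04], 0],
    [[0.35, 0, 0.04], 0],
  ],
)

```text
time: 53.3
tool_pos: [0.6309, 0.0418, 0.1975]
ee_rot: [-3.118, -0.019, 1.048]
wrist_force: [-11.7, -12.4, 14.1]
width: 0.0117
```

```bash
python3 chk.py w33 w45; python3 - <<'E'
from h import *
p=cv2.imread('pics/w45.png')[60:290,170:340]; cv2.imwrite('pics/w45c.png',cv2.resize(p,None,fx=3,fy=2.5,interpolation=cv2.INTER_CUBIC))
E
```

```text
[-2.184  2.69   0.12 ] [-12.97 -11.3   14.41] 0.012104613274159282
10.351733954451346
```

The cup is back to about 88°. Continuing.

>>> servo_tool(
  rows=[
    [[0.05, 0, -0.08], 0],
    [[0.12, 0, -0.12], 0],
    [[0.2, 0, -0.15], 0],
    [[0.3, 0, -0.18], 0],
    [[0.4, 0, -0.2], 0],
    [[0.5, 0, -0.22], 0],
    [[0.5, 0, -0.22], 0],
  ],
)

```text
time: 53.93
tool_pos: [0.6532, 0.0803, 0.2137]
ee_rot: [-3.117, -0.029, 1.051]
wrist_force: [-3.4, -2.7, 5.9]
width: 0.0122
```

```bash
python3 chk.py w33 w46; python3 - <<'E'
from h import *
p=cv2.imread('pics/w46.png')[60:290,170:340]; cv2.imwrite('pics/w46c.png',cv2.resize(p,None,fx=3,fy=2.5,interpolation=cv2.INTER_CUBIC))
E
```

```text
[-0.603  0.822 -0.098] [-3.01 -2.36  5.52] 0.011952497079693414
17.641304347826086
```

>>> servo_tool(
  rows=[
    [[0.12, 0, -0.06], 0],
    [[0.24, 0, -0.1], 0],
    [[0.36, 0, -0.13], 0],
    [[0.48, 0, -0.14], 0],
    [[0.6, 0, -0.14], 0],
    [[0.72, 0, -0.13], 0],
    [[0.84, 0, -0.1], 0],
    [[0.84, 0, -0.1], 0],
  ],
)

```text
time: 54.65
tool_pos: [0.6874, 0.1413, 0.2202]
ee_rot: [-3.114, -0.033, 1.054]
wrist_force: [-0.5, 0.2, -1.1]
width: 0.0119
```

```bash
python3 chk.py w33 w47; python3 - <<'E'
from h import *
snap('scene','s47'); p=cv2.imread('pics/s47.png')[100:300,130:330]; cv2.imwrite('pics/s47c.png',cv2.resize(p,None,fx=3,fy=3,interpolation=cv2.INTER_CUBIC))
E
```

```text
[ 0.01  -0.087 -0.014] [-0.73 -0.06 -2.09] 0.011404574996746315
13.26953933747412
```

```bash
python3 - <<'E'
from fit import *
fit('w47',[((-.037,0,0),(255,190),(0,1)),((-.026,.026,0),(298,186),(.5,1)),((-.026,-.026,0),(213,190),(.5,1)),((-.086,0,.065),(254,296),(0,1))],[0,.02,1.0])
p=cv2.imread('pics/w47.png')[150:320,170:340]; cv2.imwrite('pics/w47c.png',cv2.resize(p,None,fx=4,fy=3.5,interpolation=cv2.INTER_CUBIC))
E
```

```text
s,t mm [ 0.6 -1.4] theta 63.2 [ 0.  -3.9 -1.6  4.1  3.5 -0.7 -0.   0.5]
footfront [0.6823 0.1303 0.1248]
lip [0.6491 0.0722 0.1475]
footback [0.6989 0.1593 0.1908]
rimback [0.6702 0.109  0.2313]
```

```bash
python3 - <<'E'
from fit import *
fit('w47',[((-.037,0,0),(255,184),(0,1)),((-.086,0,.065),(254,274),(0,1)),((-.086,0,.021),(254,189),(0,1)),((-.033,.0165,0),(283,187),(0,1)),((-.033,-.0165,0),(228,187),(0,1)),((-.047,0,.07),(254,291),(0,1))],[0,.01,1.0])
E
```

```text
s,t mm [2.3 6.5] theta 55.4 [ 0.   0.8 -0.   0.6  0.  -0.6 -0.   0.1  0.  -0.4  0.  -0.6]
footfront [0.6775 0.1218 0.1212]
lip [0.6461 0.0668 0.1526]
footback [0.6983 0.1583 0.1821]
rimback [0.6725 0.1131 0.23  ]
```

The cup is at 55° with the grip near mid-handle, and contact with the foot on the mat can do the rest. Carrying it to the mat.

>>> servo_tool(
  rows=[
    [[0.1, 0, -0.2], 0],
    [[0.2, 0, -0.4], 0],
    [[0.3, -0.3, -0.4], 0],
    [[0.36, -0.6, -0.4], 0],
    [[0.36, -0.8, -0.4], 0],
  ],
)

```text
time: 55.17
tool_pos: [0.6447, 0.195, 0.2565]
ee_rot: [-3.115, -0.032, 1.052]
wrist_force: [0.6, 0.1, -1.3]
width: 0.0117
```

>>> servo_tool(
  rows=[
    [[0.15, -0.4, 0], 0],
    [[0.36, -0.8, 0], 0],
    [[0.36, -0.8, 0], 0],
  ],
)

```text
time: 55.42
tool_pos: [0.6008, 0.2554, 0.2602]
ee_rot: [-3.113, -0.035, 1.057]
wrist_force: [0.5, 0.3, -0.6]
width: 0.0121
```

>>> servo_tool(
  rows=[
    [[0.15, -0.4, 0], 0],
    [[0.36, -0.8, 0], 0],
    [[0.36, -0.8, 0], 0],
  ],
)

```text
time: 55.67
tool_pos: [0.5597, 0.3117, 0.2622]
ee_rot: [-3.113, -0.034, 1.057]
wrist_force: [0.8, -0.1, -0.5]
width: 0.0118
```

>>> servo_tool(
  rows=[
    [[0.15, -0.4, 0.1], 0],
    [[0.34, -0.8, 0.3], 0],
    [[0.34, -0.8, 0.6], 0],
    [[0.34, -0.8, 0.8], 0],
    [[0.34, -0.8, 1], 0],
    [[0.34, -0.8, 1], 0],
    [[0.34, -0.8, 1], 0],
  ],
)

```text
time: 56.25
tool_pos: [0.5202, 0.3646, 0.1826]
ee_rot: [-3.114, -0.028, 1.05]
wrist_force: [-0.2, 0.0, -0.7]
width: 0.0117
```

```bash
python3 chk.py w33 w48; python3 - <<'E'
from h import *
o=robot.get_obs(); p=o['tool_pos']; print(p,o['ee_rot'],o['time'])
E
```

```text
[-0.049 -0.003  0.011] [ 0.74  0.72 -0.51] 0.011941887322232307
43.498654244306415
[0.52092783 0.36495709 0.1841501 ] [-3.11577652 -0.03092964  1.05021242] 56.3
```

>>> servo_tool(
  rows=[
    [[0, 0, 0.3], 0],
    [[0, 0, 0.6], 0],
    [[0, 0, 0.85], 0],
    [[0, 0, 1], 0],
    [[0, 0, 1], 0],
    [[0, 0, 1], 0],
  ],
)

```text
time: 56.8
tool_pos: [0.5204, 0.3684, 0.1045]
ee_rot: [-3.116, -0.031, 1.05]
wrist_force: [0.2, -0.0, -0.9]
width: 0.0117
```

```bash
python3 chk.py w33 w49; python3 - <<'E'
from h import *
o=robot.get_obs(); p=o['tool_pos']; print(p,o['ee_rot'],o['time'])
E
```

```text
[-0.029 -0.033 -0.009] [ 0.31 -0.46 -0.59] 0.011538775924546232
45.642753623188405
[0.52094066 0.36880632 0.10559001] [-3.11698432 -0.03300416  1.05047532] 56.85
```

>>> servo_tool(
  rows=[
    [[0, 0, 0.07], 0],
    [[0.1, 0, 0.1], 0],
    [[0.2, 0, 0.14], 0],
    [[0.3, 0, 0.17], 0],
    [[0.38, 0, 0.21], 0],
    [[0.47, 0, 0.26], 0],
    [[0.55, 0, 0.31], 0],
    [[0.62, 0, 0.36], 0],
    [[0.62, 0, 0.36], 0],
  ],
)

```text
time: 57.6
tool_pos: [0.5464, 0.4154, 0.0789]
ee_rot: [-3.118, -0.036, 1.052]
wrist_force: [0.1, 1.9, 4.9]
width: 0.012
```

```bash
python3 chk.py w33 w50; python3 - <<'E'
from h import *
snap('scene','s50'); p=cv2.imread('pics/s50.png')[200:360,260:420]; cv2.imwrite('pics/s50c.png',cv2.resize(p,None,fx=3.5,fy=3.5,interpolation=cv2.INTER_CUBIC))
E
```

```text
[ 0.108 -0.132  0.001] [0.54 1.96 5.11] 0.011882275986416422
46.094565217391306
```

>>> servo_tool(
  rows=[
    [[0.08, 0, 0.08], 0],
    [[0.16, 0, 0.16], 0],
    [[0.24, 0, 0.25], 0],
    [[0.3, 0, 0.33], 0],
    [[0.35, 0, 0.42], 0],
    [[0.37, 0, 0.5], 0],
    [[0.37, 0, 0.54], 0],
    [[0.37, 0, 0.54], 0],
  ],
)

```text
time: 58.37
tool_pos: [0.5616, 0.4439, 0.038]
ee_rot: [-3.119, -0.041, 1.052]
wrist_force: [1.1, 3.9, 5.0]
width: 0.0116
```

```bash
python3 chk.py w33 w51; python3 - <<'E'
from h import *
print(robot.get_obs()['tool_pos'])
E
```

```text
[ 0.232 -0.316  0.035] [2.81 4.17 6.7 ] 0.011995954396698445
45.91689958592133
[0.56133829 0.44353461 0.03786132]
```

>>> servo_tool(
  rows=[
    [[0, 0, 0.04], 0],
    [[0, 0, 0.07], 0],
    [[0, 0, 0.07], 0],
    [[0, 0, 0.07], 0],
  ],
)

```text
time: 58.75
tool_pos: [0.5615, 0.4439, 0.0327]
ee_rot: [-3.119, -0.041, 1.052]
wrist_force: [0.9, 4.5, 6.7]
width: 0.0118
```

```bash
python3 - <<'E'
from fit import *
snap('wrist','w52'); o=robot.get_obs(); print(o['tool_pos'],o['wrist_force'])
p=cv2.imread('pics/w52.png')[190:384,180:330]; cv2.imwrite('pics/w52c.png',cv2.resize(p,None,fx=4,fy=3,interpolation=cv2.INTER_CUBIC))
p=cv2.imread('pics/w21.png')[190:384,180:330]; cv2.imwrite('pics/w21c.png',cv2.resize(p,None,fx=4,fy=3,interpolation=cv2.INTER_CUBIC))
E
```

```text
[0.56145119 0.44388231 0.03269059] [1.55001617 4.55636238 7.20354307]
```

>>> servo_tool(
  rows=[
    [[0, 0, 0], 0],
    [[0, 0, 0], 0],
    [[0, 0, 0], 0],
    [[0, 0, 0], 0],
    [[0, 0, 0], 0],
    [[0, 0, 0], 0],
  ],
  grip=0.2,
)

```text
time: 59.3
tool_pos: [0.5582, 0.4399, 0.0277]
ee_rot: [-3.115, -0.029, 1.051]
wrist_force: [0.3, -1.5, -0.1]
width: 0.0376
```

>>> servo_tool(
  rows=[
    [[0, 0, -0.3], 0],
    [[0, 0, -0.7], 0],
    [[0, 0, -1], 0],
    [[0, 0, -1], 0],
  ],
)

```text
time: 59.63
tool_pos: [0.5622, 0.4387, 0.1162]
ee_rot: [-3.121, -0.041, 1.051]
wrist_force: [1.0, 0.4, 1.8]
width: 0.0375
```

>>> servo_tool(
  rows=[
    [[-0.2, 0, -0.4], 0],
    [[-0.5, 0, -0.8], 0],
    [[-0.9, 0, -1], 0],
    [[-0.9, 0, -1], 0],
    [[-0.9, 0, -1], 0],
  ],
)

```text
time: 60.05
tool_pos: [0.5242, 0.3709, 0.1876]
ee_rot: [-3.117, -0.033, 1.049]
wrist_force: [0.3, 0.3, -0.1]
width: 0.0377
```

```bash
python3 - <<'E'
from h import *
snap('wrist','w53'); snap('scene','s53'); o=robot.get_obs(); print(o['tool_pos'],o['wrist_force'])
p=cv2.imread('pics/s53.png')[150:350,150:410]; cv2.imwrite('pics/s53c.png',cv2.resize(p,None,fx=3,fy=3,interpolation=cv2.INTER_CUBIC))
E
```

```text
[0.52366243 0.37153915 0.18441301] [ 0.45990334  0.09745299 -0.90280002]
```

The cup stands empty on the mat and the pan is flat. Moving over the drum to count the fossils.

>>> servo_tool(
  rows=[
    [[-0.1, 0.4, -0.3], 0],
    [[-0.2, 0.8, -0.6], 0],
    [[-0.3, 1, -0.8], 0],
    [[-0.3, 1, -0.8], 0],
  ],
)

```text
time: 60.48
tool_pos: [0.5857, 0.3064, 0.2486]
ee_rot: [-3.119, -0.032, 1.047]
wrist_force: [0.3, 0.1, 0.1]
width: 0.0375
```

>>> servo_tool(
  rows=[
    [[-0.5, 0.3, 0], 0.05],
    [[-1, 0.5, 0], 0.12],
    [[-1, 0.5, 0], 0.2],
    [[-1, 0.5, 0], 0.28],
    [[-1, 0.5, 0], 0.36],
    [[-1, 0.5, 0], 0.44],
    [[-1, 0.5, 0], 0.52],
    [[-1, 0.5, 0], 0.6],
    [[-1, 0.5, 0], 0.67],
  ],
)

```text
time: 61.23
tool_pos: [0.5762, 0.2206, 0.2405]
ee_rot: [-3.103, 0.013, -0.006]
wrist_force: [0.4, 0.9, 0.1]
width: 0.0378
```

```bash
python3 - <<'E'
from h import *
go(.54,.016,.25,0)
E
```

```text
from [0.5762 0.2206 0.2405] units [-0.44  2.55 -0.21] turn -0.0 zaxis [-0.013  0.039 -0.999] q6 1.84
```

>>> servo_tool(
  rows=[
    [[-0.1, 0.5, 0], 0],
    [[-0.2, 1, -0.1], 0],
    [[-0.2, 1, -0.1], 0],
  ],
)

```text
time: 61.48
tool_pos: [0.5602, 0.1349, 0.247]
ee_rot: [-3.106, 0.011, -0.006]
wrist_force: [0.2, -0.5, -0.4]
width: 0.0375
```

>>> servo_tool(
  rows=[
    [[-0.1, 0.5, 0], 0],
    [[-0.24, 1, -0.1], 0],
    [[-0.24, 1, -0.1], 0],
    [[-0.24, 1, -0.1], 0],
    [[-0.24, 1, -0.1], 0],
  ],
)

```text
time: 61.9
tool_pos: [0.5417, 0.0599, 0.2522]
ee_rot: [-3.101, 0.01, -0.001]
wrist_force: [0.8, 0.5, 0.8]
width: 0.0375
```

```bash
python3 - <<'E'
from h import *
snap('wrist','w54'); o=robot.get_obs(); print(o['tool_pos'],o['time'])
p=cv2.imread('pics/w54.png')[0:300,100:420]; cv2.imwrite('pics/w54c.png',cv2.resize(p,None,fx=2.4,fy=2,interpolation=cv2.INTER_CUBIC))
E
```

```text
[0.54171508 0.06024008 0.25231768] 61.95
```

All eight fossils are in the drum. Next is the lid.

>>> servo_tool(
  rows=[
    [[-0.1, 0.5, 0], 0],
    [[-0.3, 1, 0], 0],
    [[-0.3, 1, 0], 0],
  ],
  grip=-0.3,
)

```text
time: 62.2
tool_pos: [0.5164, -0.0243, 0.2496]
ee_rot: [-3.105, 0.011, -0.005]
wrist_force: [0.6, 0.2, 0.5]
width: 0.0539
```

>>> servo_tool(
  rows=[
    [[-0.1, 0.5, 0], 0],
    [[-0.3, 1, 0], 0],
    [[-0.3, 1, 0], 0],
  ],
)

```text
time: 62.45
tool_pos: [0.4922, -0.1047, 0.2467]
ee_rot: [-3.105, 0.011, -0.006]
wrist_force: [0.8, 0.2, -0.5]
width: 0.0609
```

>>> servo_tool(
  rows=[
    [[-0.1, 0.5, 0], 0],
    [[-0.3, 1, 0], 0],
    [[-0.3, 1, 0], 0],
  ],
)

```text
time: 62.7
tool_pos: [0.4682, -0.1848, 0.2436]
ee_rot: [-3.104, 0.011, -0.006]
wrist_force: [0.5, 0.7, -0.5]
width: 0.0612
```

>>> servo_tool(
  rows=[
    [[-0.1, 0.5, 0], 0],
    [[-0.3, 1, 0], 0],
    [[-0.3, 1, 0], 0],
  ],
)

```text
time: 62.95
tool_pos: [0.4441, -0.2646, 0.2404]
ee_rot: [-3.104, 0.011, -0.006]
wrist_force: [0.4, 0.3, 0.2]
width: 0.0607
```

>>> servo_tool(
  rows=[
    [[-0.1, 0.3, 0], 0],
    [[-0.2, 0.7, 0.2], 0],
    [[-0.2, 0.7, 0.3], 0],
    [[-0.2, 0.7, 0.3], 0],
    [[-0.2, 0.7, 0.3], 0],
  ],
)

```text
time: 63.37
tool_pos: [0.4297, -0.3141, 0.2148]
ee_rot: [-3.1, 0.009, 0.0]
wrist_force: [0.0, 0.4, 0.3]
width: 0.0614
```

```bash
python3 - <<'E'
from h import *
snap('wrist','w55'); o=robot.get_obs(); print(o['tool_pos'],o['time'])
E
```

```text
[ 0.43003134 -0.31426382  0.21583382] 63.4167
```

```bash
python3 - <<'E'
from h import *
k=px2w('w55',288,135,.057); print(k, px2w('w55',288.5,126,.021))
_,_,p=load('w55'); h=cv2.cvtColor(p,cv2.COLOR_RGB2GRAY); m=(h[100:170,260:320]<50).astype(np.uint8)
n,l,st,ce=cv2.connectedComponentsWithStats(m); i=1+st[1:,4].argmax(); c=ce[i]+[260,100]; print(c,st[i]); k=px2w('w55',*c,.057); print(k)
go(k[0],k[1],.10,0); go(k[0],k[1],.0305,0)
E
```

```text
[ 0.46762984 -0.34076896  0.057     ] [ 0.47319374 -0.34318014  0.021     ]
[282.40990991 134.82882883] [ 15  23  22  26 222]
[ 0.46776691 -0.3350848   0.057     ]
from [ 0.43   -0.3143  0.2158] units [0.48 0.32 1.43] turn 0.0 zaxis [-0.008  0.04  -0.999] q6 0.82
from [ 0.43   -0.3143  0.2158] units [0.49 0.35 2.3 ] turn 0.0 zaxis [-0.008  0.04  -0.999] q6 0.82
```

>>> servo_tool(
  rows=[
    [[0.25, 0.2, 0.2], 0],
    [[0.46, 0.39, 0.5], 0],
    [[0.46, 0.39, 0.8], 0],
    [[0.46, 0.39, 1], 0],
    [[0.46, 0.39, 1], 0],
    [[0.46, 0.39, 1], 0],
  ],
)

```text
time: 63.92
tool_pos: [0.4658, -0.3426, 0.1345]
ee_rot: [-3.101, 0.008, 0.001]
wrist_force: [0.9, 0.1, 0.2]
width: 0.0615
```

```bash
python3 - <<'E'
from h import *
snap('wrist','w56'); go(.467,-.3405,.0305,0)
E
```

```text
from [ 0.4662 -0.3434  0.136 ] units [0.02 0.01 1.32] turn 0.0 zaxis [-0.006  0.038 -0.999] q6 0.82
```

Aligned: the knob at (257,189) is centred between the fingers. Descending.

>>> servo_tool(
  rows=[
    [[0.02, 0, 0.4], 0],
    [[0.02, 0, 0.8], 0],
    [[0.02, 0, 1], 0],
    [[0.02, 0, 1], 0],
  ],
)

```text
time: 64.3
tool_pos: [0.4649, -0.339, 0.0523]
ee_rot: [-3.099, 0.011, -0.0]
wrist_force: [-1.0, -0.2, -0.4]
width: 0.061
```

>>> servo_tool(
  rows=[
    [[0, 0, 0.15], 0],
    [[0, 0, 0.3], 0],
    [[0, 0, 0.3], 0],
    [[0, 0, 0.3], 0],
  ],
)

```text
time: 64.63
tool_pos: [0.4661, -0.34, 0.0309]
ee_rot: [-3.103, 0.007, -0.001]
wrist_force: [-0.3, -0.2, -0.4]
width: 0.0613
```

>>> servo_tool(
  rows=[
    [[0, 0, 0], 0],
    [[0, 0, 0], 0],
    [[0, 0, 0], 0],
    [[0, 0, 0], 0],
    [[0, 0, 0], 0],
    [[0, 0, 0], 0],
    [[0, 0, 0], 0],
    [[0, 0, 0], 0],
  ],
  grip=1,
)

```text
time: 65.3
tool_pos: [0.466, -0.34, 0.0308]
ee_rot: [-3.103, 0.007, -0.001]
wrist_force: [-0.3, 0.2, 1.1]
width: 0.0272
```

>>> servo_tool(
  rows=[
    [[0, 0, -0.2], 0],
    [[0, 0, -0.6], 0],
    [[0, 0, -1], 0],
    [[0, 0, -1], 0],
    [[0, 0, -1], 0],
  ],
)

```text
time: 65.72
tool_pos: [0.4675, -0.344, 0.1123]
ee_rot: [-3.105, 0.004, -0.001]
wrist_force: [0.6, 0.3, -2.0]
width: 0.0276
```

>>> servo_tool(
  rows=[
    [[0, 0, -0.4], 0],
    [[0, 0, -0.8], 0],
    [[0, 0, -1], 0],
    [[0, 0, -1], 0],
  ],
)

```text
time: 66.05
tool_pos: [0.4681, -0.3472, 0.1928]
ee_rot: [-3.106, 0.004, -0.001]
wrist_force: [0.8, -0.5, -0.5]
width: 0.0276
```

>>> servo_tool(
  rows=[
    [[0.2, -0.4, -0.3], 0],
    [[0.4, -0.9, -0.3], 0],
    [[0.4, -0.9, -0.3], 0],
  ],
)

```text
time: 66.3
tool_pos: [0.5012, -0.2694, 0.2153]
ee_rot: [-3.097, 0.008, 0.005]
wrist_force: [0.7, -0.3, -2.4]
width: 0.0275
```

>>> servo_tool(
  rows=[
    [[0.2, -0.5, 0], 0],
    [[0.4, -0.9, 0], 0],
    [[0.4, -0.9, 0], 0],
  ],
)

```text
time: 66.55
tool_pos: [0.5326, -0.1967, 0.2158]
ee_rot: [-3.095, 0.011, 0.006]
wrist_force: [0.7, -0.4, -1.4]
width: 0.0276
```

>>> servo_tool(
  rows=[
    [[0.2, -0.5, 0], 0],
    [[0.4, -0.9, 0], 0],
    [[0.4, -0.9, 0], 0],
  ],
)

```text
time: 66.8
tool_pos: [0.5644, -0.1253, 0.2184]
ee_rot: [-3.096, 0.011, 0.006]
wrist_force: [-0.5, 0.1, -2.4]
width: 0.0271
```

>>> servo_tool(
  rows=[
    [[0.2, -0.5, 0], 0],
    [[0.4, -0.9, 0], 0],
    [[0.4, -0.9, 0], 0],
    [[0.4, -0.9, 0], 0],
  ],
)

```text
time: 67.13
tool_pos: [0.595, -0.0582, 0.2211]
ee_rot: [-3.102, 0.013, 0.002]
wrist_force: [-0.2, -0.6, -1.7]
width: 0.0272
```

```bash
python3 - <<'E'
from h import *
go(.6175,.0145,.18,0)
E
```

```text
from [ 0.595  -0.0582  0.2211] units [ 0.29 -0.89  0.55] turn 0.0 zaxis [-0.013  0.04  -0.999] q6 1.36
```

>>> servo_tool(
  rows=[
    [[0.15, -0.4, 0], 0],
    [[0.29, -0.85, 0], 0],
    [[0.29, -0.89, 0.2], 0],
    [[0.29, -0.89, 0.45], 0],
    [[0.29, -0.89, 0.5], 0],
    [[0.29, -0.89, 0.5], 0],
  ],
)

```text
time: 67.63
tool_pos: [0.6165, 0.0119, 0.1832]
ee_rot: [-3.102, 0.016, -0.002]
wrist_force: [-0.1, -0.1, -2.0]
width: 0.0275
```

```bash
python3 - <<'E'
from h import *
snap('wrist','w57'); snap('scene','s57'); go(.6175,.0145,.1446,0)
p=cv2.imread('pics/s57.png')[100:300,130:330]; cv2.imwrite('pics/s57c.png',cv2.resize(p,None,fx=3,fy=3,interpolation=cv2.INTER_CUBIC))
E
```

```text
from [0.6183 0.0118 0.1869] units [-0.01 -0.01  0.53] turn -0.0 zaxis [-0.009  0.039 -0.999] q6 1.48
```

>>> servo_tool(
  rows=[
    [[-0.01, -0.01, 0.15], 0],
    [[-0.01, -0.01, 0.3], 0],
    [[-0.01, -0.01, 0.4], 0],
    [[-0.01, -0.01, 0.45], 0],
    [[-0.01, -0.01, 0.5], 0],
    [[-0.01, -0.01, 0.5], 0],
  ],
)

```text
time: 68.23
tool_pos: [0.6173, 0.0156, 0.1468]
ee_rot: [-3.102, 0.009, -0.001]
wrist_force: [-0.5, 0.5, -0.6]
width: 0.027
```

>>> servo_tool(
  rows=[
    [[0, 0, 0.03], 0],
    [[0, 0, 0.05], 0],
    [[0, 0, 0.05], 0],
    [[0, 0, 0.05], 0],
  ],
)

```text
time: 68.57
tool_pos: [0.6181, 0.0157, 0.146]
ee_rot: [-3.103, 0.005, -0.001]
wrist_force: [-2.7, -0.1, 5.4]
width: 0.0275
```

Seated with a contact force of about 5 N at the expected height (0.146). Releasing.

>>> servo_tool(
  rows=[
    [[0, 0, 0], 0],
    [[0, 0, 0], 0],
    [[0, 0, 0], 0],
    [[0, 0, 0], 0],
    [[0, 0, 0], 0],
    [[0, 0, 0], 0],
    [[0, 0, 0], 0],
  ],
  grip=0,
)

```text
time: 69.15
tool_pos: [0.6175, 0.0157, 0.1431]
ee_rot: [-3.102, 0.008, -0.001]
wrist_force: [-0.7, 0.5, 0.1]
width: 0.0472
```

>>> servo_tool(
  rows=[
    [[0, 0, -0.3], 0],
    [[0, 0, -0.7], 0],
    [[0, 0, -1], 0],
    [[0, 0, -1], 0],
  ],
)

```text
time: 69.48
tool_pos: [0.6208, 0.0122, 0.2304]
ee_rot: [-3.103, -0.004, -0.001]
wrist_force: [-0.1, -0.5, 1.0]
width: 0.0465
```

>>> servo_tool(
  rows=[
    [[-0.4, 0, -0.3], 0],
    [[-0.8, 0, -0.5], 0],
    [[-1, 0, -0.5], 0],
    [[-1, 0, -0.5], 0],
    [[-1, 0, -0.5], 0],
  ],
)

```text
time: 69.9
tool_pos: [0.5383, 0.0112, 0.2638]
ee_rot: [-3.102, 0.007, -0.001]
wrist_force: [0.7, -0.4, -0.1]
width: 0.0468
```

```bash
python3 - <<'E'
from h import *
snap('wrist','w58'); snap('scene','s58'); o=robot.get_obs(); print(o['tool_pos'],o['time'])
p=cv2.imread('pics/s58.png')[100:300,130:330]; cv2.imwrite('pics/s58c.png',cv2.resize(p,None,fx=3,fy=3,interpolation=cv2.INTER_CUBIC))
E
```

```text
[0.53875909 0.01111695 0.26246432] 70.0
```

The lid is seated squarely, with its knob at (255,92) as at the start. For the timer, a clockwise 60° turn from yaw 0 would hit joint 6's limit, so I'll flip the tool by 180° first.

>>> servo_tool(
  rows=[
    [[0, 0, 0], -0.08],
    [[0, 0, 0], -0.16],
    [[0, 0, 0], -0.24],
    [[0, 0, 0], -0.32],
    [[0, 0, 0], -0.4],
    [[0, 0, 0], -0.48],
    [[0, 0, 0], -0.56],
    [[0, 0, 0], -0.64],
    [[0, 0, 0], -0.72],
    [[0, 0, 0], -0.8],
    [[0, 0, 0], -0.88],
    [[0, 0, 0], -0.95],
  ],
)

```text
time: 71.0
tool_pos: [0.5392, 0.0111, 0.262]
ee_rot: [-3.128, -0.039, 1.497]
wrist_force: [0.4, -0.5, 1.0]
width: 0.047
```

>>> servo_tool(
  rows=[
    [[0, 0, 0], -0.08],
    [[0, 0, 0], -0.16],
    [[0, 0, 0], -0.24],
    [[0, 0, 0], -0.32],
    [[0, 0, 0], -0.4],
    [[0, 0, 0], -0.48],
    [[0, 0, 0], -0.56],
    [[0, 0, 0], -0.64],
    [[0, 0, 0], -0.72],
    [[0, 0, 0], -0.8],
    [[0, 0, 0], -0.88],
    [[0, 0, 0], -0.95],
  ],
)

```text
time: 72.0
tool_pos: [0.5392, 0.0111, 0.262]
ee_rot: [3.104, -0.016, 2.99]
wrist_force: [-0.4, 0.6, 0.7]
width: 0.0471
```

```bash
python3 - <<'E'
from h import *
go(.49,.02,.25,178)
E
```

```text
from [0.5392 0.0111 0.262 ] units [0.62 0.01 0.16] turn -0.07 zaxis [-0.011  0.04  -0.999] q6 -1.52
```

>>> servo_tool(
  rows=[
    [[0.3, 0, 0.1], -0.04],
    [[0.6, 0, 0.16], -0.07],
    [[0.6, 0, 0.16], -0.07],
    [[0.6, 0, 0.16], -0.07],
    [[0.6, 0, 0.16], -0.07],
  ],
)

```text
time: 72.42
tool_pos: [0.492, 0.0191, 0.2512]
ee_rot: [3.103, -0.01, 3.093]
wrist_force: [0.4, -0.4, 0.5]
width: 0.0468
```

```bash
python3 - <<'E'
from h import *
snap('wrist','w59'); o=robot.get_obs(); print(o['tool_pos'],o['ee_rot'])
p=cv2.imread('pics/w59.png')[60:280,150:370]; cv2.imwrite('pics/w59c.png',cv2.resize(p,None,fx=3,fy=2.7,interpolation=cv2.INTER_CUBIC))
E
```

```text
[0.49214916 0.01899888 0.25150054] [ 3.1027374  -0.00949119  3.09279562]
```

```bash
python3 - <<'E'
from h import *
f='w59'
for n,u,v,z in [('ring',250.7,127,.05),('ring62',250.7,127,.062),('bartop',150+304/3,60+137/2.7,.094),('barbot',150+304/3,60+235/2.7,.094)]: print(n,px2w(f,u,v,z).round(4))
print([ (r,px2w(f,150+r[0]/3,60+r[1]/2.7,.05).round(4).tolist()) for r in [(12,80),(582,80)]])
E
```

```text
ring [0.4487 0.025  0.05  ]
ring62 [0.4477 0.0247 0.062 ]
bartop [0.4289 0.0255 0.094 ]
barbot [0.4655 0.0236 0.094 ]
[((12, 80), [0.4025, -0.0797, 0.05]), ((582, 80), [0.4124, 0.1323, 0.05])]
```

```bash
python3 - <<'E'
from h import *
from bench import robot
o=robot.get_obs();print(o['time'],o['tool_pos'],o['ee_rot'],o['width'],o['joint_positions'])
go(.4475,.0245,.15,177.2)
go(.4475,.0245,.068,177.2)
E
```

```text
72.4667 [0.49214916 0.01899888 0.25150054] [ 3.1027374  -0.00949119  3.09279562] 0.047253225637629924 [-0.10405865 -0.04067278  1.41142162  0.03914449  1.78231021 -1.61787397]
from [0.4921 0.019  0.2515] units [ 0.55 -0.01  1.27] turn 0.0 zaxis [-0.008  0.039 -0.999] q6 -1.62
from [0.4921 0.019  0.2515] units [ 0.54 -0.05  2.3 ] turn 0.0 zaxis [-0.008  0.039 -0.999] q6 -1.62
```

>>> servo_tool(
  rows=[
    [[0.3, 0, 0.1], 0],
    [[0.55, -0.01, 0.4], 0],
    [[0.55, -0.01, 0.8], 0],
    [[0.55, -0.01, 1.0], 0],
    [[0.55, -0.01, 1.0], 0],
    [[0.55, -0.01, 1.0], 0],
  ],
)

```text
time: 72.97
tool_pos: [0.4467, 0.0235, 0.1719]
ee_rot: [3.103, -0.011, 3.093]
wrist_force: [1.4, -0.6, -0.2]
width: 0.0473
```

```bash
python3 - <<'E'
from h import *
snap('wrist','w60')
go(.4475,.0245,.068,177.2)
E
```

```text
from [0.4475 0.0234 0.1732] units [-0.01 -0.04  1.31] turn 0.0 zaxis [-0.007  0.039 -0.999] q6 -1.62
```

View pics/w60.png

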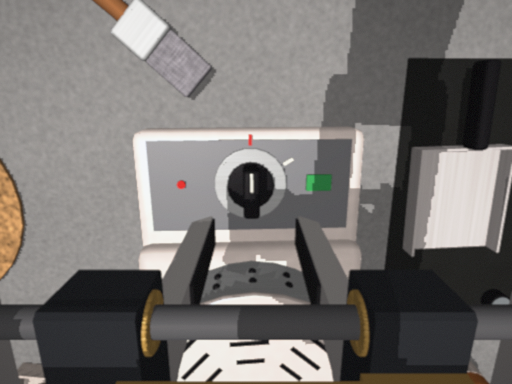

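The picture shows the knob at (251,183), with the bar pointing at the red off tick. It lies in line with the open fingers, so I descend.

>>> servo_tool(
  rows=[
    [[0, -0.02, 0.3], 0],
    [[0, -0.03, 0.6], 0],
    [[0, -0.04, 0.8], 0],
    [[0, -0.04, 0.95], 0],
    [[0, -0.04, 0.95], 0],
  ],
)

```text
time: 73.43
tool_pos: [0.4456, 0.0234, 0.0954]
ee_rot: [3.103, -0.012, 3.093]
wrist_force: [0.3, -0.9, -0.1]
width: 0.0467
```

>>> servo_tool(
  rows=[
    [[0, 0, 0.15], 0],
    [[0, 0, 0.28], 0],
    [[0, 0, 0.34], 0],
    [[0, 0, 0.34], 0],
    [[0, 0, 0.34], 0],
  ],
)

```text
time: 73.85
tool_pos: [0.4459, 0.0245, 0.0695]
ee_rot: [3.103, -0.009, 3.093]
wrist_force: [0.7, -0.2, 0.1]
width: 0.0471
```

```bash
python3 - <<'E'
from h import *
snap('wrist','w61')
go(.4475,.0245,.068,177.2)
E
```

```text
from [0.4461 0.0244 0.0698] units [-0.02  0.    0.02] turn 0.0 zaxis [-0.006  0.039 -0.999] q6 -1.63
```

View pics/w61.png

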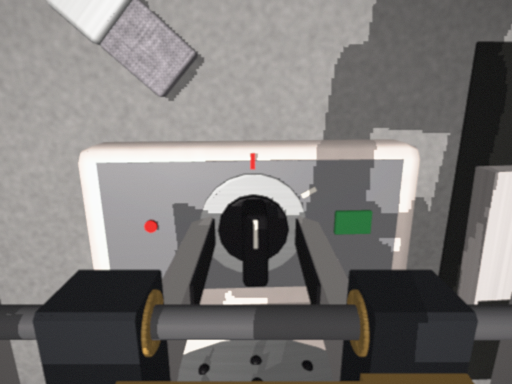

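The fingers straddle the bar, which sits at (255,240) between them. I close.

>>> servo_tool(
  rows=[
    [[-0.015, 0, 0.01], 0],
    [[-0.015, 0, 0.01], 0],
    [[-0.015, 0, 0.01], 0],
    [[-0.015, 0, 0.01], 0],
    [[-0.015, 0, 0.01], 0],
    [[-0.015, 0, 0.01], 0],
    [[-0.015, 0, 0.01], 0],
    [[-0.015, 0, 0.01], 0],
    [[-0.015, 0, 0.01], 0],
    [[-0.015, 0, 0.01], 0],
  ],
  grip=1,
)

```text
time: 74.73
tool_pos: [0.4467, 0.024, 0.0683]
ee_rot: [3.104, -0.009, 3.093]
wrist_force: [-0.1, -1.9, 1.0]
width: 0.014
```

```bash
python3 - <<'E'
from h import *
snap('scene','s62');snap('top','t62')
import cv2,numpy as np
a=cv2.imread('pics/s62.png');b=cv2.imread('pics/t62.png')
cv2.imwrite('pics/c62.png',cv2.resize(np.vstack([a,b]),(400*1,600)) if 0 else cv2.resize(np.hstack([a,b]),(800,300)))
E
```

```text
(no output)
```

View pics/c62.png

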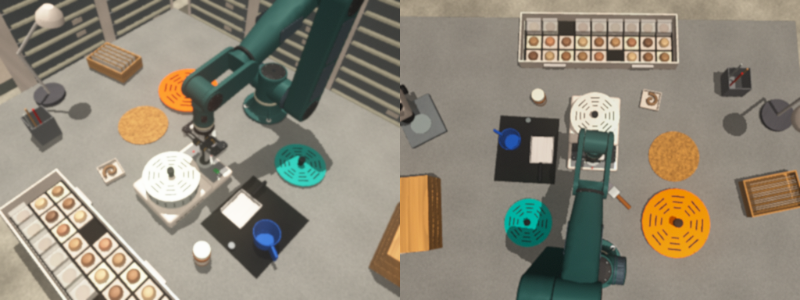

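The lid is on and square, the cup stands and the pan is flat on the mat, and no fossil lies around. I turn the knob.

>>> servo_tool(
  rows=[
    [[0, 0, 0], 0.06],
    [[0, 0, 0], 0.12],
    [[0, 0, 0], 0.18],
    [[0, 0, 0], 0.24],
    [[0, 0, 0], 0.3],
    [[0, 0, 0], 0.36],
    [[0, 0, 0], 0.42],
    [[0, 0, 0], 0.48],
    [[0, 0, 0], 0.54],
    [[0, 0, 0], 0.6],
    [[0, 0, 0], 0.65],
    [[0, 0, 0], 0.68],
  ],
)

```text
time: 75.83
tool_pos: [0.4473, 0.0253, 0.0683]
ee_rot: [3.129, -0.04, 2.022]
wrist_force: [2.1, 0.8, -0.6]
width: 0.0138
```

>>> servo_tool(
  rows=[
    [[0, 0, 0], 0],
    [[0, 0, 0], 0],
    [[0, 0, 0], 0],
  ],
)

```text
time: 76.08
tool_pos: [0.4473, 0.0252, 0.0683]
ee_rot: [3.129, -0.039, 2.027]
wrist_force: [2.9, 2.8, 0.3]
width: 0.0133
```

```bash
python3 - <<'E'
from h import *
from bench import robot
o=robot.get_obs();print(o['tool_pos'],o['ee_rot'],o['wrist_force'],o['wrist_torque'],o['width'])
E
```

```text
[0.44731148 0.02522404 0.06834639] [ 3.12904544 -0.039338    2.02679413] [2.92281596 2.75477861 0.25531004] [-0.02306095 -0.56153976  0.28601386] 0.01334654487681935
```

Turned 1.066 rad, which matches the end stop. I release and lift.

>>> servo_tool(
  rows=[
    [[0, 0, 0], 0],
    [[0, 0, 0], 0],
    [[0, 0, 0], 0],
    [[0, 0, 0], 0],
    [[0, 0, 0], 0],
    [[0, 0, 0], 0],
  ],
  grip=0.2,
)

```text
time: 76.58
tool_pos: [0.4464, 0.0244, 0.0681]
ee_rot: [3.132, -0.039, 2.025]
wrist_force: [-0.2, -0.2, 0.2]
width: 0.0377
```

>>> servo_tool(
  rows=[
    [[0, 0, -0.2], 0],
    [[0, 0, -0.5], 0],
    [[0, 0, -0.8], 0],
    [[0, 0, -1], 0],
    [[0, 0, -1], 0],
  ],
)

```text
time: 77.0
tool_pos: [0.4497, 0.021, 0.1523]
ee_rot: [3.124, -0.034, 2.025]
wrist_force: [0.4, 0.1, -0.2]
width: 0.0376
```

>>> servo_tool(
  rows=[
    [[0, 0, -0.4], 0],
    [[0, 0, -0.8], 0],
    [[0, 0, -1], 0],
    [[0, 0, -1], 0],
    [[0, 0, -1], 0],
  ],
)

```text
time: 77.42
tool_pos: [0.4479, 0.0181, 0.2274]
ee_rot: [3.131, -0.039, 2.025]
wrist_force: [0.5, -0.5, 0.2]
width: 0.0375
```

```bash
python3 - <<'E'
from h import *
snap('wrist','w63');snap('scene','s63');snap('top','t63')
import cv2,numpy as np
a,b,c=[cv2.imread(f'pics/{n}.png') for n in('w63','s63','t63')]
cv2.imwrite('pics/c63.png',cv2.resize(np.hstack([a,b]),(800,300)))
cv2.imwrite('pics/c63b.png',cv2.resize(b[150:384,100:420],(800,585)))
E
```

```text
(no output)
```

View pics/c63.png

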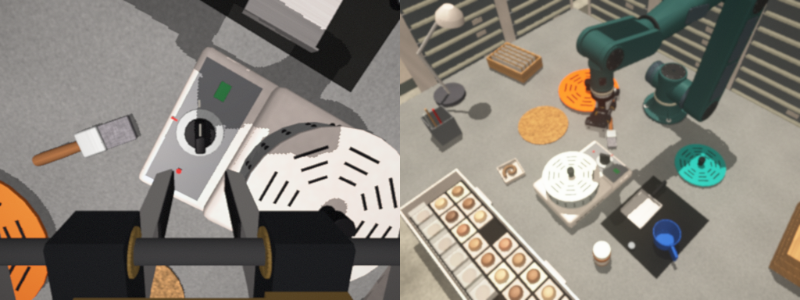

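View pics/c63b.png

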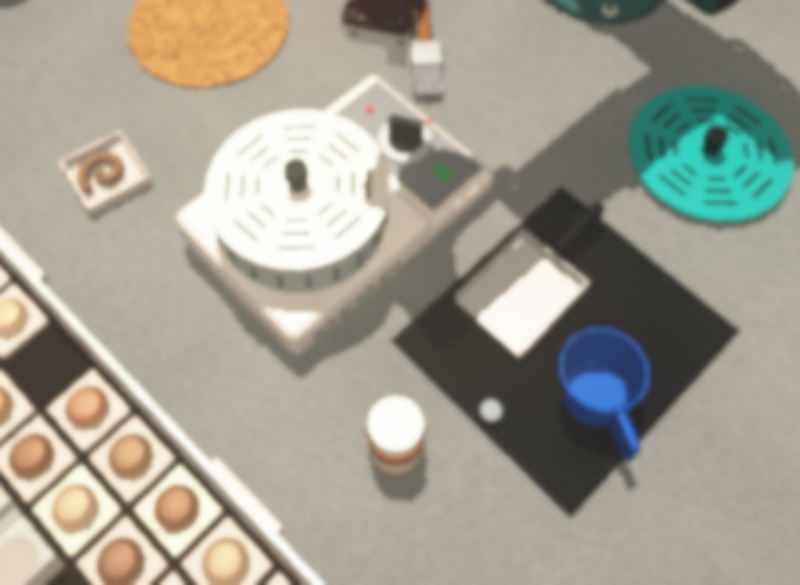

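View pics/t63.png

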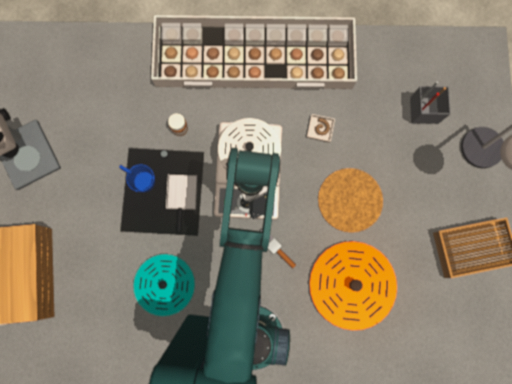

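The bar still lies along the tool after release, at (200,135) in the wrist half, so it stayed at on. The lid is square, the cup stands and the pan is flat, so I hand in.

```bash
python3 - <<'E'
from bench import robot
print(robot.get_obs()['time']);print(robot.close_job())
E
```

```text
77.5667
the job is handed in; nothing more can be done
None
```

The job is done and handed in at about 77.6 s of the 184 s allowed. All 8 fossils are in the drum, the lid is back on, and the timer is on.

- **Fossils:** The lid went onto the cork pad first. The tool could not tilt, so I picked the 4 fossils on the pan one by one instead of sliding them in. I poured the 4 in the cup by letting it pivot in the fingers against the drum wall. I counted 8 in the drum before closing it.
- **Lid and timer:** I put the lid back on, then turned the knob clockwise by 1.07 rad to its end stop and let go.
- **Last checks:**
  - The knob bar stayed at about 60 degrees after release.
  - The lid sits square on the drum.
  - The cup is empty and standing on the mat, its foot about 20 mm inside the edge.
  - The pan is empty and flat on the mat; it was never moved.
  - The lens, jar and ammonite were not disturbed, and no fossils are lying loose.

None of the last checks failed or disagreed.

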